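# Press the ice hatchet into its foam pocket

## Robot

A 6-joint arm with a two-finger parallel gripper is mounted at the origin on the work surface. World frame = base frame: x ahead of the robot, y to its left, z up, the work surface at z = 0. Lengths are in m, angles in degrees, forces in N, time in s.
With the tool pointing down it reaches from about 0.3 to 0.75 m from the base axis. Payload 8.5 kg.
Tool frame: the origin (TCP) lies between the finger pads; the fingertips stand 17 mm ahead of it and the grasp point (between the pads) lies 2 mm behind it; z points along the fingers, y is the direction in which the jaws open and shut (so a half turn about z gives the same grasp; the last joint's range is limited). The gripper opens to 85 mm and grips with 20 to 120 N. Pads are 22 mm wide; open, the fingers measure 114 mm over their backs; the gripper's body (76 mm by 85 mm) begins 54 mm behind the grasp point. The pads swing forward as they close: fully open they stand 13 mm farther back than shut.
Start: joints at [51.721, 21.807, 74.336, -0, 83.858, -12.336], TCP at [0.241, 0.495, 0.248] pointing down, gripper open.
Joint ranges: [-178.18, 178.18], [-50.72, 133.34], [12.68, 142.11], [-81.47, 261.47], [9.98, 163.14], [-165.26, 165.26]. Speed limits (degrees/s): [136.94, 136.94, 180, 180, 180, 180].

## Interface

Orientations are given as a 3x3 rotation matrix whose columns are the frame's x, y, z axes.
In Python, from rig import readout, eyes, env gives the robot as it stands.
- The arm moves only by the tool arm_command, never from a script. Its argument "rows" is text: rows parted by semicolons, each of 7 numbers parted by spaces: the closure, from 0 (fully open) to 1 (shut), then the shift along the tool's x, y, z in mm, then the turn, a rotation vector about the tool's x, y, z in degrees. In form: grip dx dy dz rx ry rz; .... A call has 1 to 5 rows; each row shifts and turns the commanded pose from where the row before left it, along the tool's axes as they then stand; what a row does not reach is not made up. A row lasts 1/12 s, in which the tool goes at most 41.7 mm and 7.16 degrees, less where a joint would pass 70% of its speed; a pose out of reach is approached as far as the arm can. A call with a gripper value outside its range is refused whole. The fingers move at their own pace and stop on an object; "squeeze" is the grip in N (left out, the last holds). Time passes only in rows, so rows that do not move let the fingers close. It gives the time, the measured TCP pose, the force and the opening at its end, in the units of the state.
- readout.observe(): the state, without advancing time (a new reading comes with each control period).
- eyes.get_image(name): name is "scene" or "top" or "wrist"; returns the picture (420x560x3 uint8, red, green, blue); there is no depth.
- eyes.camera_model(name): a dict with "mtx" (3x3 intrinsics, pixels), "view" (4x4, takes a point from world to camera coordinates). Camera axes: x right, y up, looking along -z (the intrinsics and any distortion apply to the point x, -y, -z); pixel columns grow to the right and rows downward; lengths in m; the calibration is good to about 2 mm. The wrist camera is an equidistant fisheye: a pixel r from the principal point sees the ray r / f radians off the axis. A picture is of the moment at which its call begins: read the wrist's pose just before it. camera_model takes no time and is no camera call; for the wrist camera it gives the pose at the moment of the call.
- env.close_job(): hands the job in, once; it reports no verdict.
The state is a dict: "time_s": time; "q": joint angles; "qvel": joint speeds; "joint_efforts": joint torques, N m; "position": TCP position; "tool_rot": TCP orientation; "ft_force": force on the tool from outside, world axes, zero at the start; "wrist_torque": the same for the moment, N m; "grip_width": finger opening in m.
Only numpy, scipy, OpenCV 4.12 (cv2) and the standard library are available. Lean on these libraries where they do the work, as an engineer would, in place of code of your own. Each camera call takes 0.05 s, during which the arm holds its last target. There are 200 camera calls.

## Task

Take the ice hatchet out of its stand, lay it flat on the ledge and let go of it, then take it afresh from above and press it fully home in its hatchet-shaped foam pocket in the open case, so that it lies level and bottomed all along. The pocket fits only one face up and one way round. Leave the decanter, stone cube tray, jigger and coasters where they stand.

Things in the scene. Friction and masses are not known exactly. Their poses are not given: they have to be found in the camera images.
- hatchet_head (a point): Centre of the steel head of the ice hatchet, an L-shaped tool 170 mm long, 22 mm thick all over, 0.42 kg (+-30 %), balanced within 10 mm of here. Head 52 x 22 x 54 mm. Axes: x from handle to head, y across the thickness, z from straight spine (-27 mm) to blunt edge (+27 mm). It starts on its spine in the stand, z up, head top 69 mm above the ledge. Standing free, it tips over beyond 20 degrees.
- hatchet_handle (a point): Centre of the hatchet's wooden handle (axes as the head's), 118 mm long, 22 mm thick (y), 26 mm wide (z). It lies 85 mm from the head's centre along -x and 14 mm along -z: handle and head share one straight spine, and the head juts out on one side only.
- stand: Fixed dark wooden stand: plate 190 x 70 x 15 mm with two pairs of cheeks (22 mm above the plate, 25 mm apart) that hold the hatchet upright by its handle; nothing stands beside its head. Origin at the centre of its underside on the ledge; x along the hatchet from handle to head, z up.
- pocket_head (a point): Where the hatchet head's centre is when fully home, 25 mm above the ledge. Axes: x along the case (home, the handle points to -x), z up; home, the hatchet's y axis is up, its spine faces +y and its blunt edge -y. Finger cut-outs 40 mm wide (along x, centred here) flank the head on both sides from y = +-27 out to +-62 mm, down to 6 mm above the ledge. Elsewhere foam hugs the tool.
- pocket_handle (a point): Where the hatchet handle's centre is when home (85 mm along -x and 14 mm along +y from pocket_head, axes the same). Springy foam lips on both long sides of the handle, 32 mm to either side of here along x, lean 1.7 mm into the tool's way: it does not sink by its own weight, but goes down under a push of 8 to 22 N.
- case: Fixed open wooden case, 206 x 148 x 37 mm, filled with two-tone grey foam (dark top, paler pocket floor). Origin at the centre of its underside on the ledge, axes as pocket_head's, which is 59 mm along +x. Foam top 34 mm and pocket floor 14 mm above the ledge, so the home tool stands 2 mm proud. The pocket has the tool's outline with 1 mm to spare on each side. The flat bar blade is fixed in it.
- decanter: Empty square glass decanter, 85 x 85 x 200 mm, bystander; origin at the centre of its underside.
- cube_tray: Grey stone whisky-cube tray, 90 x 130 x 32 mm with six cells, bystander; origin at the centre of its underside.
- jigger: Steel hourglass jigger, 44 mm across, 82 mm high, bystander; origin at the centre of its underside.
- coasters: Stack of four round cork coasters, 92 mm across, 20 mm high, bystander; origin at the centre of its underside.
Mind the look-alikes: they are no part of the job. Of the things like the part that bears hatchet_head, leave any that is red; of the rest the larger one is meant.

How it is judged:
By the outcome, as a careful person would: the job done as asked, in the order asked, and still so for the second after the job is handed in, with the robot touching nothing.
It also fails if it takes over 64 s, if anything falls off the work surface, if the arm or the gripper's body presses on something with over 40 N, if the wrist force passes 120 N, or if a joint passes its speed limit or range.

## Working session

There is one attempt and no reset: what is moved stays moved. The work goes in short steps, Python scripts to look and compute and a tool call to move; the robot and the scene stay as the last step left them, time stands still between calls to the robot, and variables do not carry over. Pictures are saved under pics/ and viewed, about 8 in all and at most 12, crops included, and the job is handed in when it is done.

Besides the shell and the picture viewer there is one more tool, called after ">>>" as name(argument=value, ...) on one line, values as JSON. arm_command: Moves the arm, as the interface text tells. Its arguments: {"type":"object","properties":{"rows":{"type":"string"},"squeeze":{"type":"number"}},"required":["rows"]}

```bash
ls; mkdir -p pics; cat > h.py <<'E'
import numpy as np, cv2
from rig import readout, eyes, env
def ray(name,uv,cm=None):
    cm=cm or eyes.camera_model(name); K=np.array(cm["mtx"]);V=np.array(cm["view"]);R=V[:3,:3];o=-R.T@V[:3,3]
    x=(uv[0]-K[0,2])/K[0,0];y=(uv[1]-K[1,2])/K[1,1]
    if name=="wrist":
        r=np.hypot(x,y); s=np.sin(r)/r if r>1e-9 else 1; d=np.array([x*s,-y*s,-np.cos(r)])
    else: d=np.array([x,-y,-1.])
    d=R.T@d; return o,d/np.linalg.norm(d)
def atz(name,uv,z,cm=None):
    o,d=ray(name,uv,cm); return o+d*(z-o[2])/d[2]
def tri(rays):
    A=0;b=0
    for o,d in rays:
        P=np.eye(3)-np.outer(d,d);A=A+P;b=b+P@o
    p=np.linalg.solve(A,b); return p,[np.linalg.norm((np.eye(3)-np.outer(d,d))@(p-o)) for o,d in rays]
def proj(name,p,cm=None):
    cm=cm or eyes.camera_model(name); K=np.array(cm["mtx"]);V=np.array(cm["view"])
    c=V[:3,:3]@np.array(p)+V[:3,3]; c=c*[1,-1,-1]
    if name=="wrist":
        t=np.arctan2(np.hypot(c[0],c[1]),c[2]); n=np.hypot(c[0],c[1]); x,y=c[0]/n*t,c[1]/n*t
    else: x,y=c[0]/c[2],c[1]/c[2]
    return np.array([K[0,0]*x+K[0,2],K[1,1]*y+K[1,2]])
def save(name,fn,crop=None,s=1):
    im=eyes.get_image(name)[:,:,::-1]; cv2.imwrite("pics/raw_"+fn,im)
    if crop: im=im[crop[1]:crop[3],crop[0]:crop[2]]
    cv2.imwrite("pics/"+fn,cv2.resize(im,None,fx=s,fy=s,interpolation=cv2.INTER_CUBIC)); return im
E
python3 - <<'E'
from h import *
s=readout.observe();print(s)
for n in("scene","top","wrist"):
    cm=eyes.camera_model(n);print(n,cm)
save("top","top0.png",s=1.42);save("scene","scene0.png",s=1.42);save("wrist","w0.png")
E
```

```text
pics
{'time_s': 0.0, 'q': array([ 5.17214040e+01,  2.18415960e+01,  7.43862318e+01,  1.33187090e-03,
        8.38581566e+01, -1.23348879e+01]), 'qvel': array([ 0.07018704,  0.02672056, -0.05773648, -0.0070872 , -0.05628148,
       -0.00134755]), 'joint_efforts': array([-6.68427965e-04, -4.48441958e+01, -2.31276798e+01, -1.97895438e-04,
        4.66997910e-03, -1.56573858e-06]), 'position': array([0.24043274, 0.49435699, 0.24769738]), 'tool_rot': array([[-8.99223045e-01,  4.37489449e-01, -9.47811642e-04],
       [ 4.37490341e-01,  8.99222357e-01, -1.16375137e-03],
       [ 3.43164473e-04, -1.46113049e-03, -9.99998874e-01]]), 'ft_force': array([-0.05411865, -0.43765475,  0.09808074]), 'wrist_torque': array([-0.04965024, -0.0159121 , -0.03434565]), 'grip_width': 0.08562155333820845}
scene {'mtx': array([[534.07899037,   0.        , 280.5364033 ],
       [  0.        , 534.07899037, 206.23120418],
       [  0.        ,   0.        ,   1.        ]]), 'view': array([[-0.60341382,  0.7973673 , -0.00985615,  0.36955292],
       [-0.43099261, -0.31570802,  0.84532468,  0.19933852],
       [ 0
[... 257 characters left out ...]
     ,   1.        ]]), 'view': array([[-0.00619919, -0.99997201, -0.00418874, -0.0173687 ],
       [ 0.99242684, -0.0066662 ,  0.12265614, -0.587225  ],
       [-0.12268063, -0.00339665,  0.99244039, -0.95841529],
       [ 0.        ,  0.        ,  0.        ,  1.        ]])}
wrist {'mtx': array([[325.1922621 ,   0.        , 276.82400535],
       [  0.        , 325.1922621 , 212.29057237],
       [  0.        ,   0.        ,   1.        ]]), 'view': array([[ 0.43718863,  0.89936876, -0.00139005, -0.54960366],
       [-0.85939396,  0.41729996, -0.29547039,  0.03790895],
       [-0.26515677,  0.1303709 ,  0.95535089, -0.37960843],
       [ 0.        ,  0.        ,  0.        ,  1.        ]])}
```

View pics/top0.png

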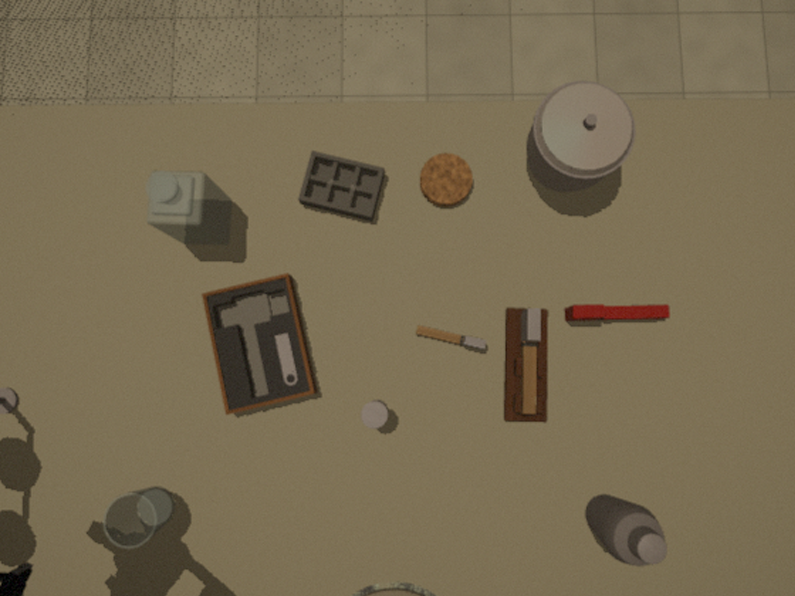

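View pics/scene0.png

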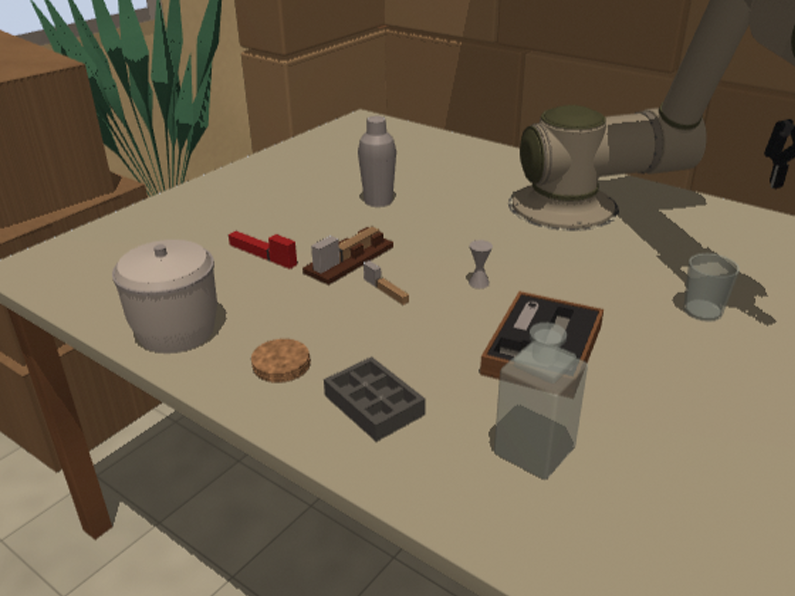

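The pictures show three hatchets (positions in the 1.42x top view): one in the dark stand at (530,360), a small one at (450,338) and a red one at (618,313). The red one is excluded. Of the rest, the one in the stand is larger and fits the description. The case is at (258,345), with the pocket head towards the top and the handle towards the robot. I'll confirm this in one enlarged crop.

```bash
python3 - <<'E'
from h import *
t=cv2.imread("pics/raw_top0.png");s=cv2.imread("pics/raw_scene0.png")
a=cv2.resize(t[205:305,340:420],None,fx=5,fy=5,interpolation=cv2.INTER_CUBIC)
b=cv2.resize(s[150:210,205:285],None,fx=5,fy=5,interpolation=cv2.INTER_CUBIC)
c=np.zeros((500,800,3),np.uint8);c[:,:400]=a;c[:300,400:]=b;cv2.imwrite("pics/crop1.png",c)
P=lambda u,v,z:np.round(atz("top",(u/1.42,v/1.42),z),3)
for n,u,v,z in [("headtop",532,310,.069),("handleend",529,412,.04),("standTL",506,308,.015),("standBR",547,420,.015),("standTR",547,308,.015),("standBL",506,420,.015),
 ("caseTL",204,294,.037),("caseTR",290,275,.037),("caseBR",314,392,.037),("caseBL",228,412,.037),("jig",375,414,.082),("smallH",483,346,.02),("smallT",418,330,.02),("coast",446,180,.02),("trayBL",375,220,.0),("trayTL",312,152,.03),("dec",175,200,.2),("redL",567,313,.03),("redR",668,312,.03),("bottle",650,548,.2),("glass",130,520,.05)]: print(n,P(u,v,z))
E
```

```text
headtop [ 0.56  -0.229  0.069]
handleend [ 0.396 -0.224  0.04 ]
standTL [ 0.569 -0.196  0.015]
standBR [ 0.381 -0.259  0.015]
standTR [ 0.568 -0.266  0.015]
standBL [ 0.381 -0.191  0.015]
caseTL [0.594 0.314 0.037]
caseTR [0.625 0.17  0.037]
caseBR [0.43  0.127 0.037]
caseBL [0.398 0.267 0.037]
jig [0.397 0.024 0.082]
smallH [ 0.504 -0.155  0.02 ]
smallT [ 0.532 -0.045  0.02 ]
coast [ 0.794 -0.097  0.02 ]
trayBL [0.728 0.028 0.   ]
trayTL [0.842 0.137 0.03 ]
dec [0.708 0.304 0.2  ]
redL [ 0.558 -0.295  0.03 ]
redR [ 0.559 -0.465  0.03 ]
bottle [ 0.229 -0.346  0.2  ]
glass [0.232 0.414 0.05 ]
```

View pics/crop1.png

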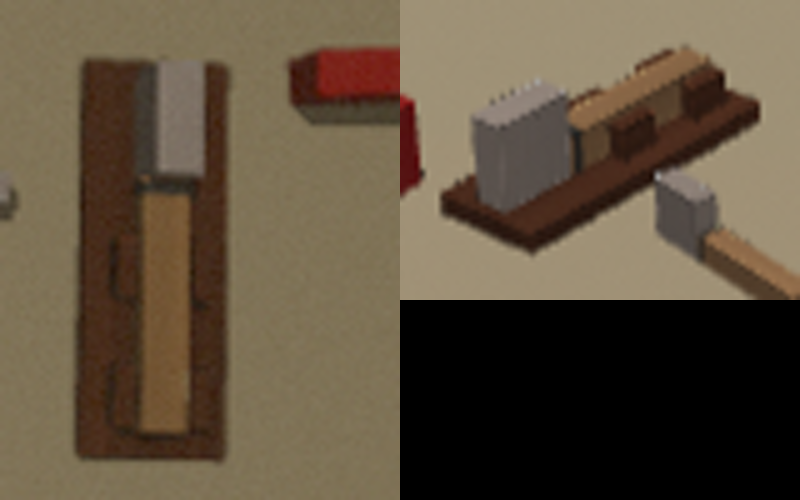

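The crop confirms it. The full-size steel head stands at the far end of the stand, with its head top at about (376,229) raw in the top view, and the small hatchet lies beside it. I'll move over the stand now.

>>> arm_command(rows="0 -29 -26 0 0 0 0;0 -29 -26 0 0 0 0;0 -29 -26 0 0 0 0;0 -29 -26 0 0 0 0;0 -29 -26 0 0 0 0", squeeze=60)

```text
time_s: 0.57
position: [0.3142, 0.3126, 0.2482]
tool_rot: [[-0.9, 0.437, -0.0], [0.437, 0.9, -0.0], [0.0, -0.0, -1.0]]
ft_force: [0.8, 0.7, 0.1]
grip_width: 0.0853
```

>>> arm_command(rows="0 -29 -26 0 0 0 0;0 -29 -26 0 0 0 0;0 -29 -26 0 0 0 0;0 -29 -26 0 0 0 0;0 -29 -26 0 0 0 0")

```text
time_s: 0.98
position: [0.3878, 0.1321, 0.2484]
tool_rot: [[-0.899, 0.437, 0.0], [0.437, 0.899, 0.0], [-0.0, 0.0, -1.0]]
ft_force: [0.0, 0.8, 0.2]
grip_width: 0.0854
```

>>> arm_command(rows="0 -29 -26 0 0 0 0;0 -29 -26 0 0 0 0;0 -29 -26 0 0 0 0;0 -29 -26 0 0 0 0;0 -29 -26 0 0 0 0")

```text
time_s: 1.4
position: [0.4614, -0.0485, 0.2483]
tool_rot: [[-0.899, 0.438, -0.0], [0.438, 0.899, 0.0], [0.0, 0.0, -1.0]]
ft_force: [0.1, 0.8, 0.6]
grip_width: 0.0853
```

>>> arm_command(rows="0 -29 -26 0 0 0 0;0 -29 -26 0 0 0 0;0 -29 -26 0 0 0 0;0 -29 -26 0 0 0 0;0 -29 -26 0 0 0 0")

```text
time_s: 1.82
position: [0.5349, -0.2287, 0.248]
tool_rot: [[-0.899, 0.438, -0.0], [0.438, 0.899, 0.0], [0.001, 0.0, -1.0]]
ft_force: [0.4, 0.9, 1.0]
grip_width: 0.0857
```

>>> arm_command(rows="0 0 0 0 0 0 -6.5;0 0 0 0 0 0 -6.5;0 0 0 0 0 0 -6.5;0 0 0 0 0 0 -6.5;0 0 0 0 0 0 0")

```text
time_s: 2.23
position: [0.5346, -0.2268, 0.248]
tool_rot: [[-1.0, -0.005, -0.001], [-0.005, 1.0, 0.0], [0.001, 0.0, -1.0]]
ft_force: [0.8, -0.4, 0.1]
grip_width: 0.0855
```

```bash
python3 - <<'E'
from h import *
import json
s=readout.observe();print(s["time_s"],s["q"].round(1),s["position"],s["tool_rot"].round(4))
cm=eyes.camera_model("wrist");json.dump({k:np.array(v).tolist() for k,v in cm.items()},open("pics/w1.json","w"))
V=np.array(cm["view"]);print("cam",-V[:3,:3].T@V[:3,3])
save("wrist","w1.png",s=1.42)
E
```

```text
2.2333 [ -34.7   25.    69.3    0.    85.8 -124.9] [ 0.53457002 -0.22680791  0.24796641] [[-1.0e+00 -4.8e-03 -6.0e-04]
 [-4.8e-03  1.0e+00  4.0e-04]
 [ 6.0e-04  4.0e-04 -1.0e+00]]
cam [ 0.45867701 -0.22686798  0.37338381]
```

View pics/w1.png

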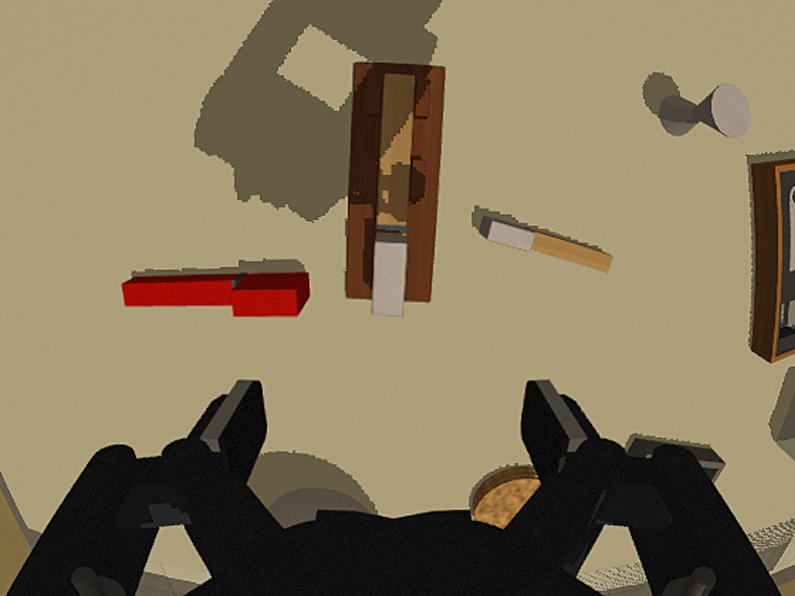

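In the wrist view the head top spans (377,242)-(408,242) at its near end and (373,315)-(404,315) at its far end. The stand is clear of obstacles at its head end. Next I triangulate against the top view.

```bash
python3 - <<'E'
from h import *
import json
cm=json.load(open("pics/w1.json"))
w=lambda u,v:(u/1.42,v/1.42)
W=[w(377,242),w(408,242),w(373,315),w(404,315)]
T=[(381,240.6),(371.4,240.6),(381,217.4),(371.4,217.4)]
for a,b in zip(W,T):
    p,e=tri([ray("wrist",a,cm),ray("top",b)]);print(p.round(4),np.round(e,4),"w@.069",atz("wrist",a,.069,cm).round(4),"t@.069",atz("top",b,.069).round(4))
m=lambda L:np.mean(L,0)
p,e=tri([ray("wrist",m(W),cm),ray("top",m(T)),ray("scene",(309.6,171.4))]);print("centre",p,e)
for n,q in [("handle butt L",w(381,73)),("handle butt R",w(414,73)),("handle near head",w(376,226)),("R",w(410,228))]: print(n,atz("wrist",q,.041,cm).round(4))
for n,q in [("st nl",w(354,63)),("nr",w(445,67)),("fl",w(346,298)),("fr",w(431,302))]: print(n,atz("wrist",q,.015,cm).round(4))
E
```

```text
[ 0.5076 -0.2364  0.0904] [0.0001 0.0001] w@.069 [ 0.5113 -0.2371  0.069 ] t@.069 [ 0.5087 -0.2413  0.069 ]
[ 0.5084 -0.2168  0.0831] [0.0003 0.0003] w@.069 [ 0.5112 -0.2164  0.069 ] t@.069 [ 0.5088 -0.2195  0.069 ]
[ 0.5603 -0.2404  0.0777] [0.0009 0.0009] w@.069 [ 0.5627 -0.2401  0.069 ] t@.069 [ 0.5617 -0.2432  0.069 ]
[ 0.5607 -0.2192  0.0761] [0.0007 0.0007] w@.069 [ 0.5626 -0.2185  0.069 ] t@.069 [ 0.5619 -0.2212  0.069 ]
centre [ 0.49602387 -0.16380553  0.09873099] [np.float64(0.0715100560935056), np.float64(0.06965225117729866), np.float64(0.14076310020826532)]
handle butt L [ 0.393  -0.2355  0.041 ]
handle butt R [ 0.3928 -0.2122  0.041 ]
handle near head [ 0.5043 -0.2388  0.041 ]
R [ 0.5057 -0.2141  0.041 ]
st nl [ 0.3795 -0.2568  0.015 ]
nr [ 0.3821 -0.1874  0.015 ]
fl [ 0.5667 -0.2643  0.015 ]
fr [ 0.5697 -0.1952  0.015 ]
```

>>> arm_command(rows="0.4 -1.4 -2.2 30 0 0 2.5;0.4 0 0 30 0 0 0;0.4 0 0 28 0 0 0;0.4 0 0 0 0 0 0")

```text
time_s: 2.62
position: [0.5341, -0.2276, 0.1553]
tool_rot: [[-0.999, 0.046, -0.008], [0.046, 0.999, 0.006], [0.008, 0.005, -1.0]]
ft_force: [-0.6, 0.5, 0.3]
grip_width: 0.0515
```

```bash
python3 - <<'E'
from h import *
import json
cm1=json.load(open("pics/w1.json"))
m=lambda L:np.mean(L,0)/1.42
print(tri([ray("wrist",m([(377,242),(408,242),(373,315),(404,315)]),cm1),ray("top",(376.2,229)),ray("scene",(229.6,171.4))]))
s=readout.observe();print(s["time_s"],s["q"].round(1),s["position"],s["tool_rot"].round(4),s["grip_width"])
cm=eyes.camera_model("wrist");json.dump({k:np.array(v).tolist() for k,v in cm.items()},open("pics/w2.json","w"))
save("wrist","w2.png",s=1.42)
for p in [(.51,-.22,.069),(.562,-.22,.069)]: print(proj("wrist",p,cm)*1.42)
E
```

```text
(array([ 0.53639646, -0.22959794,  0.0634518 ]), [np.float64(0.0020919400165289644), np.float64(0.0029512938542362384), np.float64(0.0015729676133682058)])
2.6167 [ -34.8   29.6   77.4   -0.    73.5 -122.1] [ 0.53409281 -0.22762541  0.1552737 ] [[-0.9989  0.0462 -0.0081]
 [ 0.0462  0.9989  0.0056]
 [ 0.0083  0.0052 -1.    ]] 0.05151752384840474
[405.03770231 274.57087345]
[408.88302422 374.29114515]
```

View pics/w2.png

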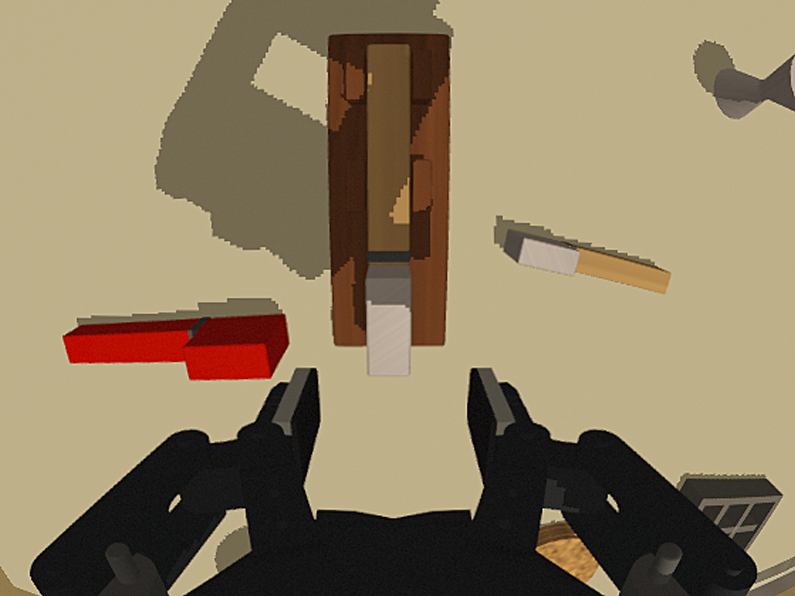

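The far edge of the head top, about (367-410,376), agrees with the prediction. The near edge, at v≈304, does not, so I triangulate between the two wrist views.

```bash
python3 - <<'E'
from h import *
import json
c1=json.load(open("pics/w1.json"));c2=json.load(open("pics/w2.json"))
d=1.42
for n,a,b,t in [("near",(392.5,242),(388.5,304),(376.2,240.6)),("far",(388.5,315),(388.5,376),(376.2,217.4)),("butt",(397,73),(389,44),None),("farL",(373,315),(367,376),(381,217.4)),("farR",(404,315),(410,376),(371.4,217.4))]:
    r=[ray("wrist",np.array(a)/d,c1),ray("wrist",np.array(b)/d,c2)]
    print(n,*tri(r)); 
    if t: print("  w2+top",*tri([r[1],ray("top",t)]))
s=readout.observe();print(s["position"],s["tool_rot"].round(4))
im=cv2.imread("pics/raw_w1.png")
print(im[155:225,275].tolist()[::3])
im=cv2.imread("pics/raw_w2.png")
print(im[180:270:3,273].tolist())
E
```

```text
near [ 0.49453746 -0.22673824  0.16573939] [np.float64(6.54313772295896e-05), np.float64(6.543137722966873e-05)]
  w2+top [ 0.5091484  -0.22473288  0.10989736] [np.float64(0.003817740591501762), np.float64(0.0038177405915017565)]
far [ 0.56257078 -0.22985737  0.06892834] [np.float64(0.0005512438480698492), np.float64(0.0005512438480698373)]
  w2+top [ 0.56119613 -0.23086835  0.07229049] [np.float64(0.0006367938145999508), np.float64(0.0006367938145999949)]
butt [ 0.3907647  -0.22313517  0.02957873] [np.float64(0.0009882168315634137), np.float64(0.0009882168315634003)]
farL [ 0.5633906  -0.2408888   0.06642331] [np.float64(0.0006851132793794752), np.float64(0.0006851132793795429)]
  w2+top [ 0.56121555 -0.24188663  0.07130474] [np.float64(0.0007848150339012121), np.float64(0.0007848150339013245)]
farR [ 0.56149204 -0.21906881  0.07212602] [np.float64(0.00046804694700587705), np.float64(0.0004680469470059036)]
  w2+top [ 0.56124062 -0.21992972  0.0731472 ] [np.float64(0.0004425683840315407), np.float64(0.00044256838403159657)]
[ 0.53517574 -0.22837006  0.15841778] [[-0.999   0.0455 -0.
[... 237 characters left out ...]
4, 158, 173], [142, 157, 173], [142, 159, 172], [145, 161, 175], [145, 160, 176], [143, 159, 173], [146, 161, 175], [146, 161, 177], [144, 159, 174], [143, 159, 173], [141, 158, 173], [139, 154, 169], [121, 159, 172]]
[[41, 44, 48], [41, 44, 43], [52, 74, 96], [72, 81, 89], [73, 82, 91], [73, 82, 91], [91, 100, 109], [88, 99, 109], [88, 97, 109], [89, 100, 109], [86, 97, 106], [81, 90, 100], [159, 176, 191], [154, 170, 187], [159, 176, 192], [158, 174, 188], [156, 172, 187], [157, 174, 189], [159, 175, 190], [157, 173, 188], [157, 173, 187], [158, 173, 189], [160, 176, 191], [156, 173, 189], [157, 172, 188], [156, 172, 188], [156, 173, 188], [154, 172, 186], [143, 161, 174], [138, 176, 191]]
```

Far-edge triangulation gives a top height of 0.069 m, which matches the text. The dark part of the top was only the gripper's shadow. The head centre is at (0.536,-0.229), so I'll descend and grip.

>>> arm_command(rows="0.4 -1 -0.7 24 0 0 0;0.4 0 0 24 0 0 0;0.4 0 0 24 0 0 0;0.4 0 0 24 0 0 0;0.4 0 0 0 0 0 0")

```text
time_s: 3.08
position: [0.5363, -0.2293, 0.0624]
tool_rot: [[-0.999, 0.045, -0.004], [0.045, 0.999, 0.002], [0.004, 0.002, -1.0]]
ft_force: [0.6, 1.0, -0.2]
grip_width: 0.0514
```

>>> arm_command(rows="1 0 0 0 0 0 0;1 0 0 0 0 0 0;1 0 0 0 0 0 0;1 0 0 0 0 0 0;1 0 0 0 0 0 0", squeeze=60)

```text
time_s: 3.5
position: [0.5381, -0.2303, 0.067]
tool_rot: [[-0.999, 0.043, 0.004], [0.043, 0.999, -0.003], [-0.004, -0.002, -1.0]]
ft_force: [-0.8, 0.8, 7.8]
grip_width: 0.0207
```

>>> arm_command(rows="1 0 0 0 0 0 0;1 0 0 0 0 0 0;1 0 0 0 0 0 0")

```text
time_s: 3.75
position: [0.5381, -0.2303, 0.067]
tool_rot: [[-0.999, 0.043, 0.004], [0.043, 0.999, -0.003], [-0.004, -0.002, -1.0]]
ft_force: [-0.0, 1.3, 6.8]
grip_width: 0.0211
```

Gripped at 21 mm. I'll lift straight out of the stand.

>>> arm_command(rows="1 0 0 -10 0 0 0;1 0 0 -20 0 0 0;1 0 0 -30 0 0 0;1 0 0 -30 0 0 0;1 0 0 -30 0 0 0")

```text
time_s: 4.17
position: [0.5366, -0.2294, 0.1866]
tool_rot: [[-0.999, 0.043, -0.0], [0.043, 0.999, 0.0], [0.0, 0.0, -1.0]]
ft_force: [1.5, -0.1, -5.4]
grip_width: 0.0208
```

>>> arm_command(rows="1 -15 38 0 0 0 0;1 -15 38 0 0 0 0;1 -15 38 0 0 0 0;1 -15 38 0 0 0 0;1 -15 38 0 0 0 0")

```text
time_s: 4.58
position: [0.6202, -0.0411, 0.1854]
tool_rot: [[-0.999, 0.043, 0.0], [0.043, 0.999, -0.0], [-0.0, -0.0, -1.0]]
ft_force: [1.3, -0.4, -4.9]
grip_width: 0.0203
```

>>> arm_command(rows="1 0 0 0 0 0 7;1 0 0 0 0 0 7;1 0 0 0 0 0 7;1 0 0 0 0 0 7;1 0 0 0 0 0 7")

```text
time_s: 5.0
position: [0.6197, -0.0428, 0.1851]
tool_rot: [[-0.79, 0.613, -0.0], [0.613, 0.79, -0.0], [0.0, -0.0, -1.0]]
ft_force: [0.0, 0.6, -4.9]
grip_width: 0.0206
```

>>> arm_command(rows="1 0 0 0 0 0 7;1 0 0 0 0 0 7;1 0 0 0 0 0 7;1 0 0 0 0 0 7;1 0 0 0 0 0 7")

```text
time_s: 5.42
position: [0.6197, -0.043, 0.1852]
tool_rot: [[-0.296, 0.955, -0.0], [0.955, 0.296, -0.0], [0.0, -0.0, -1.0]]
ft_force: [-0.5, 0.7, -5.3]
grip_width: 0.0209
```

>>> arm_command(rows="1 0 0 0 0 0 7;1 0 0 0 0 0 7;1 0 0 0 0 0 3.5;1 0 0 0 0 0 0")

```text
time_s: 5.75
position: [0.6197, -0.043, 0.1851]
tool_rot: [[0.001, 1.0, -0.0], [1.0, -0.001, -0.0], [-0.0, -0.0, -1.0]]
ft_force: [0.5, 0.9, -5.0]
grip_width: 0.0206
```

```bash
python3 - <<'E'
from h import *
s=readout.observe();print(s["time_s"],s["q"].round(1),s["position"],s["tool_rot"].round(4),s["grip_width"],s["ft_force"],s["wrist_torque"])
a=save("scene","s3.png");b=save("wrist","w3.png")
cv2.imwrite("pics/c3.png",np.hstack([cv2.resize(a[80:380,130:480],(400,343)),cv2.resize(b,(400,300)).copy() if 0 else cv2.resize(b,(457,343))[:,:400]]))
E
```

```text
5.75 [-14.9  31.7  68.2  -0.   80.2 -14.8] [ 0.61972643 -0.04299905  0.18506895] [[ 1.3e-03  1.0e+00 -3.0e-04]
 [ 1.0e+00 -1.3e-03 -0.0e+00]
 [-0.0e+00 -3.0e-04 -1.0e+00]] 0.020615244477629337 [ 0.47039251  0.93024739 -5.01455183] [-0.06800569  0.02247336  0.02972034]
```

View pics/c3.png

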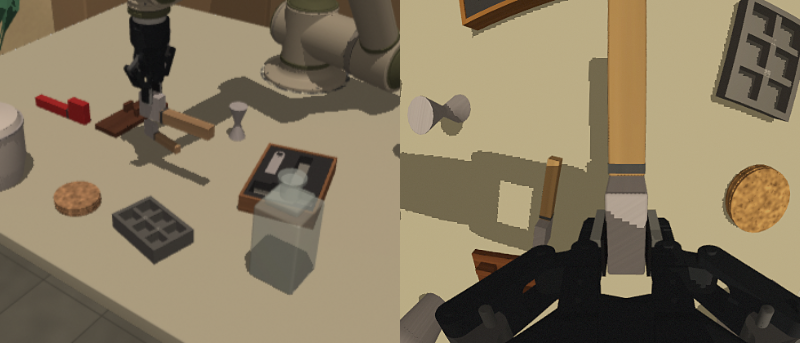

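The picture shows the hatchet held level with its handle towards +y, clear of the small one. I'll tilt it 50° and then lower it.

>>> arm_command(rows="1 0 0 0 -7 0 0;1 0 0 0 -7 0 0;1 0 0 0 -7 0 0;1 0 0 0 -7 0 0;1 0 0 0 -7 0 0")

```text
time_s: 6.27
position: [0.6194, -0.0432, 0.1854]
tool_rot: [[-0.002, 0.816, 0.578], [1.0, 0.003, -0.002], [-0.003, 0.578, -0.816]]
ft_force: [2.3, 2.3, -5.7]
grip_width: 0.0208
```

>>> arm_command(rows="1 0 0 0 -7 0 0;1 0 0 0 -7 0 0;1 0 0 0 -1 0 0;1 0 0 0 0 0 0")

```text
time_s: 6.6
position: [0.6213, -0.0377, 0.1841]
tool_rot: [[-0.021, 0.716, 0.698], [1.0, 0.006, 0.024], [0.013, 0.699, -0.715]]
ft_force: [-0.1, 0.1, -5.2]
grip_width: 0.0204
```

>>> arm_command(rows="1 0 -23 19.3 0 0 0;1 0 -23 19.3 0 0 0;1 0 -23 19.3 0 0 0;1 0 -23 19.3 0 0 0;1 0 0 0 0 0 0")

```text
time_s: 7.02
position: [0.6151, -0.0346, 0.0987]
tool_rot: [[-0.028, 0.714, 0.7], [0.999, 0.006, 0.034], [0.02, 0.7, -0.714]]
ft_force: [-1.2, -0.0, -5.6]
grip_width: 0.0206
```

```bash
python3 - <<'E'
from h import *
s=readout.observe();print(s["time_s"],s["q"].round(1),s["position"],s["tool_rot"].round(4))
E
```

```text
7.0167 [ -20.7   29.8  106.8   85.3   16.2 -100.7] [ 0.61506712 -0.03462907  0.09868898] [[-0.0281  0.7138  0.6998]
 [ 0.9994  0.006   0.034 ]
 [ 0.0201  0.7003 -0.7136]]
```

>>> arm_command(rows="1 0 0 0 0 0 0;1 0 0 0 0 0 0")

```text
time_s: 7.18
position: [0.6165, -0.0351, 0.1027]
tool_rot: [[-0.027, 0.71, 0.704], [0.999, 0.006, 0.033], [0.019, 0.704, -0.71]]
ft_force: [0.2, -0.7, -5.1]
grip_width: 0.0204
```

>>> arm_command(rows="1 0 0 0 4.5 0 0;1 0 0 0 4.5 0 0;1 0 0 0 0 0 0;1 0 0 0 0 0 0")

```text
time_s: 7.52
position: [0.6174, -0.0315, 0.1031]
tool_rot: [[-0.038, 0.75, 0.66], [0.999, 0.01, 0.047], [0.029, 0.661, -0.75]]
ft_force: [0.2, 0.2, -4.7]
grip_width: 0.0208
```

```bash
python3 - <<'E'
from h import *
s=readout.observe();print(s["time_s"],s["q"].round(1),s["position"],s["tool_rot"].round(4))
E
```

```text
7.5167 [-20.1  29.1 104.3  64.4  17.5 -79.5] [ 0.61737676 -0.03148466  0.10314014] [[-0.0383  0.7502  0.6601]
 [ 0.9989  0.0097  0.0469]
 [ 0.0288  0.6612 -0.7497]]
```

>>> arm_command(rows="1 0 0 0 3 0 0;1 0 0 0 3 0 0;1 0 0 0 0 0 0;1 0 -10 14 0 0 0;1 0 0 0 0 0 0")

```text
time_s: 7.93
position: [0.6164, -0.0293, 0.0827]
tool_rot: [[-0.041, 0.803, 0.594], [0.999, 0.012, 0.052], [0.035, 0.596, -0.802]]
ft_force: [-1.4, -0.5, -6.2]
grip_width: 0.0206
```

```bash
python3 - <<'E'
from h import *
s=readout.observe();print(s["time_s"],s["q"].round(1),s["position"],s["tool_rot"].round(4))
E
```

```text
7.9333 [-19.4  30.9 102.4  49.3  19.  -64.4] [ 0.61641141 -0.02930106  0.08265298] [[-0.0411  0.8031  0.5944]
 [ 0.9985  0.0123  0.0524]
 [ 0.0348  0.5957 -0.8024]]
```

>>> arm_command(rows="1 0 -6 8 0 0 0;1 0 -6 8 0 0 0;1 0 -4.8 6.4 0 0 0;1 0 0 0 0 0 0;1 0 0 0 0 0 0")

```text
time_s: 8.35
position: [0.6171, -0.029, 0.0566]
tool_rot: [[-0.04, 0.802, 0.596], [0.999, 0.012, 0.051], [0.034, 0.597, -0.802]]
ft_force: [-0.2, -0.3, -4.4]
grip_width: 0.0202
```

>>> arm_command(rows="1 0 -1.2 1.6 0 0 0;1 0 0 0 0 0 0;1 0 0 0 0 0 0")

```text
time_s: 8.6
position: [0.6173, -0.029, 0.0549]
tool_rot: [[-0.04, 0.802, 0.596], [0.999, 0.013, 0.05], [0.033, 0.597, -0.801]]
ft_force: [-0.0, -0.1, -4.6]
grip_width: 0.0206
```

>>> arm_command(rows="1 0 -1.2 1.6 0 0 0;1 0 0 0 0 0 0;1 0 0 0 0 0 0")

```text
time_s: 8.85
position: [0.6171, -0.0288, 0.0525]
tool_rot: [[-0.04, 0.803, 0.595], [0.999, 0.013, 0.051], [0.033, 0.597, -0.802]]
ft_force: [0.7, 0.9, -5.3]
grip_width: 0.0209
```

>>> arm_command(rows="1 0 -1.2 1.6 0 0 0;1 0 0 0 0 0 0;1 0 -0.9 1.2 0 0 0;1 0 0 0 0 0 0;1 0 0 0 0 0 0")

```text
time_s: 9.27
position: [0.6171, -0.0287, 0.0489]
tool_rot: [[-0.04, 0.803, 0.595], [0.999, 0.013, 0.051], [0.033, 0.596, -0.802]]
ft_force: [-0.2, -0.0, -5.0]
grip_width: 0.021
```

>>> arm_command(rows="0.6 0 0 0 0 0 0;0.6 0 0 0 0 0 0;0.6 0 0 0 0 0 0;0.6 0 0 0 0 0 0")

```text
time_s: 9.6
position: [0.6174, -0.0288, 0.0494]
tool_rot: [[-0.04, 0.802, 0.596], [0.999, 0.013, 0.05], [0.033, 0.597, -0.801]]
ft_force: [-0.7, -0.3, -0.5]
grip_width: 0.0342
```

>>> arm_command(rows="0.5 0 0 -10 0 0 0;0.5 0 0 -15 0 0 0;0.5 0 0 -15 0 0 0;0.5 0 0 -20 0 0 0;0.5 0 0 -25 0 0 0")

```text
time_s: 10.02
position: [0.5662, -0.0331, 0.1174]
tool_rot: [[-0.04, 0.803, 0.595], [0.999, 0.013, 0.051], [0.033, 0.596, -0.802]]
ft_force: [0.1, 0.9, 1.2]
grip_width: 0.0426
```

>>> arm_command(rows="0.2 0 0 -30 0 0 0;0 0 0 -30 0 0 0;0 0 0 0 0 0 0;0 0 0 0 0 0 0;0 0 0 0 0 0 0")

```text
time_s: 10.43
position: [0.5311, -0.0362, 0.1652]
tool_rot: [[-0.04, 0.802, 0.596], [0.999, 0.013, 0.05], [0.033, 0.597, -0.802]]
ft_force: [0.1, -0.3, 0.5]
grip_width: 0.0854
```

```bash
python3 - <<'E'
from h import *
import json
s=readout.observe();print(s["time_s"],s["q"].round(1),s["position"],s["tool_rot"].round(4))
cm=eyes.camera_model("wrist");json.dump({k:np.array(v).tolist() for k,v in cm.items()},open("pics/w4.json","w"))
b=save("wrist","w4.png");a=save("scene","s4.png");t=save("top","t4.png")
c=np.zeros((600,800,3),np.uint8)
c[:300,:400]=cv2.resize(b,(400,300));c[:300,400:]=cv2.resize(a[100:325,150:450],(400,300),interpolation=2)
c[300:,:]=cv2.resize(t[130:280,180:380],(800,600),interpolation=2)[150:450]
cv2.imwrite("pics/c4.png",c)
E
```

```text
10.4333 [-24.6  16.  109.7  40.3  27.  -58.2] [ 0.53108572 -0.03615604  0.16523109] [[-0.0403  0.8022  0.5958]
 [ 0.9986  0.0127  0.0504]
 [ 0.0329  0.597  -0.8016]]
```

View pics/c4.png

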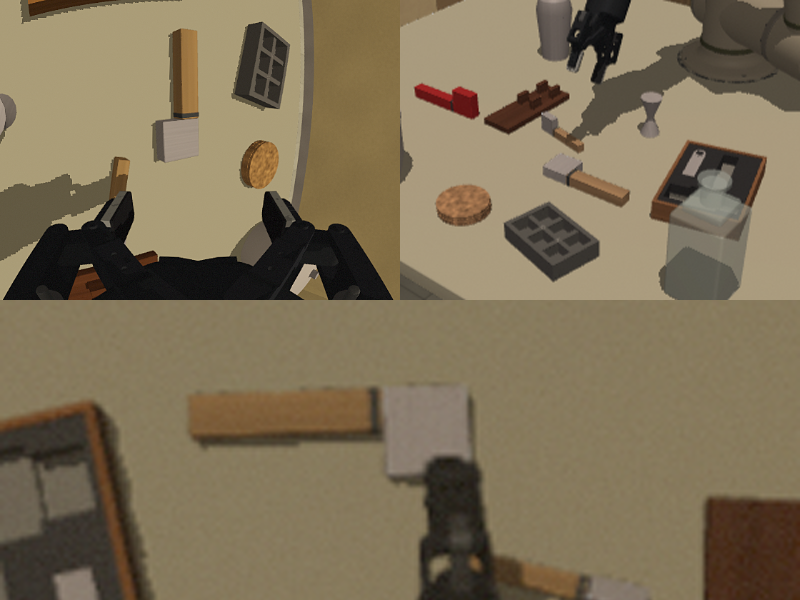

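The composite shows the hatchet lying flat and released, with its spine away from the robot and its handle towards the case. Its head is at about (426,430) in the lower inset. I'll untilt and go above it.

>>> arm_command(rows="0 0 0 0 7 0 0;0 0 0 0 7 0 0;0 0 0 0 7 0 0;0 0 0 0 7 0 0;0 0 0 0 7 0 0")

```text
time_s: 11.0
position: [0.5319, -0.034, 0.165]
tool_rot: [[-0.047, 0.996, 0.071], [0.998, 0.044, 0.042], [0.039, 0.073, -0.997]]
ft_force: [0.1, 0.5, 0.5]
grip_width: 0.0855
```

>>> arm_command(rows="0 0 0 0 1.6 0 0;0 0 0 0 0 0 0;0 0 0 0 0 0 0")

```text
time_s: 11.25
position: [0.5318, -0.0336, 0.1639]
tool_rot: [[-0.049, 0.998, 0.049], [0.998, 0.046, 0.043], [0.041, 0.051, -0.998]]
ft_force: [0.6, 0.3, 0.0]
grip_width: 0.0852
```

```bash
python3 - <<'E'
from h import *
s=readout.observe();print(s["time_s"],s["q"].round(1),s["position"],s["tool_rot"].round(4))
from scipy.spatial.transform import Rotation as Ro
R=s["tool_rot"];T=np.array([[0,1,0],[1,0,0],[0,0,-1.]])
print("rot to square",Ro.from_matrix(R.T@T).as_rotvec(degrees=True))
h=atz("top",(286.5,200),.022);print("head",h,"delta tool",T.T@(np.array([h[0],h[1],.2])-s["position"]))
E
```

```text
11.25 [-17.8  23.6  86.7   3.5  67.8 -21.8] [ 0.53178574 -0.03359372  0.16390293] [[-0.0486  0.9976  0.0488]
 [ 0.998   0.0465  0.0433]
 [ 0.041   0.0508 -0.9979]]
rot to square [ 2.85484549 -2.41801583  2.7256765 ]
head [ 0.6103427  -0.02689094  0.022     ] delta tool [ 0.00670279  0.07855697 -0.03609707]
```

>>> arm_command(rows="0 0 0 0 2.85 -2.4 2.7;0 3 20 -9 0 0 0;0 2 20 -9 0 0 0;0 1 20 -9 0 0 0;0 1 18 -9 0 0 0")

```text
time_s: 11.67
position: [0.6101, -0.0267, 0.2011]
tool_rot: [[-0.0, 1.0, 0.001], [1.0, 0.0, 0.0], [0.0, 0.001, -1.0]]
ft_force: [0.3, 0.6, 0.1]
grip_width: 0.0855
```

>>> arm_command(rows="0 0 0 0 0 0 0;0 0 0 0 0 0 0;0 0 0 0 0 0 0")

```text
time_s: 11.92
position: [0.6086, -0.0268, 0.2003]
tool_rot: [[0.0, 1.0, -0.001], [1.0, -0.0, -0.0], [-0.0, -0.001, -1.0]]
ft_force: [0.2, -0.3, 0.3]
grip_width: 0.0854
```

```bash
python3 - <<'E'
from h import *
import json
s=readout.observe();print(s["time_s"],s["position"],s["tool_rot"].round(4))
cm=eyes.camera_model("wrist");json.dump({"mtx":np.array(cm["mtx"]).tolist(),"view":np.array(cm["view"]).tolist(),"pos":s["position"].tolist(),"rot":s["tool_rot"].tolist()},open("pics/w5.json","w"))
save("wrist","w5.png",crop=(200,0,420,280),s=2.14)
E
```

```text
11.9167 [ 0.60861338 -0.02684151  0.20028592] [[ 2.e-04  1.e+00 -7.e-04]
 [ 1.e+00 -2.e-04 -0.e+00]
 [-0.e+00 -7.e-04 -1.e+00]]
```

View pics/w5.png

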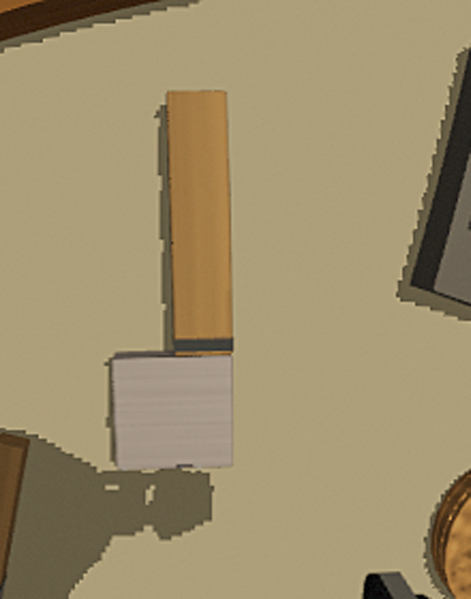

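The crop shows the head corners at (112,355), (233,355), (231,467) and (117,467), and the butt at (168,91)-(227,91). I fit the pose to these.

```bash
cat >> h.py <<'E'
from scipy.optimize import least_squares
def fit(model,pix,cm,z,p0,freez=False):
    model=np.array(model);pix=np.array(pix)
    def W(p):
        c,s=np.cos(p[2]),np.sin(p[2]); return [(p[0]+c*a-s*b,p[1]+s*a+c*b,p[3] if freez else z) for a,b in model]
    f=lambda p:(np.array([proj("wrist",w,cm) for w in W(p)])-pix).ravel()
    p=list(p0)+([z] if freez else [])
    r=least_squares(f,p,x_scale=[.01,.01,.1]+([.01] if freez else [])); return r.x,r.fun.reshape(-1,2).round(1)
E
python3 - <<'E'
from h import *
import json
cm=json.load(open("pics/w5.json"))
# hatchet plan axes: a=x(handle->head), b=left of x (spine side = +27)
M=np.array([(-26,-27),(-26,27),(26,27),(26,-27),(-144,1),(-144,27)])/1000
P=np.array([(112,355),(233,355),(231,467),(117,467),(168,91),(227,91)])/2.14+[200,0]
for fz in(False,True):
    x,r=fit(M,P,cm,.022,(.61,-.03,-1.57),fz);print(x[:2],np.degrees(x[2]),x[3:],r.tolist())
E
```

```text
[ 0.61189427 -0.02554296] -88.66973070502056 [] [[-0.7, 1.2], [-0.1, -0.1], [0.8, -0.1], [-0.7, 1.1], [-0.0, -0.9], [0.7, -1.0]]
[ 0.61196459 -0.02580134] -88.66938602850183 [0.01875983] [[-0.3, 0.9], [-0.3, -0.3], [0.5, -0.9], [-0.4, 0.3], [0.0, 0.1], [0.5, -0.0]]
```

>>> arm_command(rows="0 1.3 3.3 25 0 0 -1.3;0 0 0 38 0 0 0;0 0 0 38 0 0 0;0 0 0 38 0 0 0;0 0 0 0 0 0 0")

```text
time_s: 12.38
position: [0.6086, -0.025, 0.0553]
tool_rot: [[-0.022, 1.0, -0.012], [1.0, 0.022, 0.003], [0.003, -0.012, -1.0]]
ft_force: [-0.6, 0.1, -1.0]
grip_width: 0.0856
```

>>> arm_command(rows="0 0 0 20 0 0 0;0 0 0 14 0 0 0;0 0 0 5 0 0 0;0 0 0 0 0 0 0;0 0 0 0 0 0 0")

```text
time_s: 12.8
position: [0.6135, -0.0259, 0.0247]
tool_rot: [[-0.022, 1.0, 0.002], [1.0, 0.022, -0.001], [-0.001, 0.002, -1.0]]
ft_force: [-0.1, -0.2, -0.2]
grip_width: 0.0851
```

```bash
python3 - <<'E'
from h import *
s=readout.observe();print(s["time_s"],s["q"].round(1),s["position"],s["tool_rot"].round(4),s["ft_force"])
E
```

```text
12.8 [-13.4  41.3  79.7  -0.   58.9 -14.7] [ 0.61354509 -0.02592244  0.02470976] [[-0.0224  0.9997  0.0024]
 [ 0.9997  0.0224 -0.0011]
 [-0.0011  0.0024 -1.    ]] [-0.1047444  -0.17205132 -0.23020632]
```

>>> arm_command(rows="0 0 -1 3 0 0 0;0.2 0 0 0 0 0 0;1 0 0 0 0 0 0;1 0 0 0 0 0 0;1 0 0 0 0 0 0", squeeze=70)

```text
time_s: 13.22
position: [0.6123, -0.0258, 0.0211]
tool_rot: [[-0.023, 1.0, 0.002], [1.0, 0.023, -0.001], [-0.001, 0.002, -1.0]]
ft_force: [-1.9, -0.3, 4.8]
grip_width: 0.052
```

>>> arm_command(rows="1 0 0 0 0 0 0;1 0 0 0 0 0 0;1 0 0 0 0 0 0")

```text
time_s: 13.47
position: [0.6123, -0.0258, 0.0211]
tool_rot: [[-0.023, 1.0, 0.002], [1.0, 0.023, -0.001], [-0.001, 0.002, -1.0]]
ft_force: [-0.9, 0.1, 6.2]
grip_width: 0.0524
```

>>> arm_command(rows="1 0 0 -20 0 0 0;1 0 0 -35 0 0 0;1 0 0 -35 0 0 0;1 0 0 -35 0 0 0;1 0 0 0 0 0 0")

```text
time_s: 13.88
position: [0.6143, -0.0261, 0.1519]
tool_rot: [[-0.023, 1.0, 0.012], [1.0, 0.023, -0.003], [-0.004, 0.012, -1.0]]
ft_force: [1.1, -0.7, -3.4]
grip_width: 0.0523
```

```bash
python3 - <<'E'
from h import *
s=readout.observe();print(s["time_s"],s["q"].round(1),s["position"],s["tool_rot"].round(4),s["ft_force"],s["wrist_torque"])
E
```

```text
13.8833 [-13.4  32.5  72.5  -0.   74.2 -14.7] [ 0.61434522 -0.02610353  0.15194535] [[-0.0227  0.9997  0.0118]
 [ 0.9997  0.0227 -0.0034]
 [-0.0037  0.0117 -0.9999]] [ 1.06621351 -0.72024508 -3.39454552] [-0.00441818 -0.11202571  0.00734012]
```

>>> arm_command(rows="1 0 0 -14 0 0 -7;1 0 0 -14 0 0 -7;1 0 0 -14 0 0 -7;1 0 0 -14 0 0 -7;1 0 0 -14 0 0 -7")

```text
time_s: 14.3
position: [0.6114, -0.0255, 0.2143]
tool_rot: [[-0.597, 0.802, -0.002], [0.802, 0.597, -0.0], [0.001, -0.002, -1.0]]
ft_force: [-0.3, -0.0, -5.8]
grip_width: 0.0519
```

>>> arm_command(rows="1 0 0 0 0 0 -7;1 0 0 0 0 0 -7;1 0 0 0 0 0 -7;1 0 0 0 0 0 -7;1 0 0 0 0 0 -7")

```text
time_s: 14.72
position: [0.6114, -0.0255, 0.2136]
tool_rot: [[-0.949, 0.315, -0.002], [0.315, 0.949, -0.0], [0.002, -0.001, -1.0]]
ft_force: [0.5, 0.6, -5.3]
grip_width: 0.0522
```

>>> arm_command(rows="1 0 0 0 0 0 -7;1 0 0 0 0 0 -7;1 0 0 0 0 0 -7;1 0 0 0 0 0 -7;1 0 0 0 0 0 -3.3")

```text
time_s: 15.13
position: [0.6114, -0.0255, 0.2136]
tool_rot: [[-0.975, -0.224, -0.002], [-0.224, 0.975, -0.0], [0.002, 0.0, -1.0]]
ft_force: [0.4, -0.2, -4.9]
grip_width: 0.0524
```

>>> arm_command(rows="1 -3 38 0 0 0 0;1 -3 38 0 0 0 0;1 -3 38 0 0 0 0;1 -3 38 0 0 0 0;1 0 0 0 0 0 0")

```text
time_s: 15.55
position: [0.5884, 0.1316, 0.2137]
tool_rot: [[-0.975, -0.224, -0.002], [-0.224, 0.975, 0.002], [0.002, 0.002, -1.0]]
ft_force: [0.0, -0.2, -5.3]
grip_width: 0.0525
```

>>> arm_command(rows="1 0 0 0 0 0 0;1 0 0 0 0 0 0;1 0 0 0 0 0 0")

```text
time_s: 15.8
position: [0.5905, 0.1244, 0.2143]
tool_rot: [[-0.976, -0.217, -0.0], [-0.217, 0.976, -0.001], [0.001, -0.001, -1.0]]
ft_force: [0.2, -0.1, -5.0]
grip_width: 0.0523
```

```bash
python3 - <<'E'
from h import *
import json
s=readout.observe();print(s["time_s"],s["q"].round(1),s["position"],s["tool_rot"].round(4))
cm=eyes.camera_model("wrist");json.dump({"mtx":np.array(cm["mtx"]).tolist(),"view":np.array(cm["view"]).tolist()},open("pics/w6.json","w"))
save("wrist","w6.png",s=1.42)
E
```

```text
15.8 [ 7.000e-01  2.860e+01  6.870e+01 -1.000e-01  8.270e+01 -1.018e+02] [0.59054647 0.12441882 0.21430177] [[-9.762e-01 -2.169e-01 -5.000e-04]
 [-2.169e-01  9.762e-01 -1.000e-03]
 [ 7.000e-04 -9.000e-04 -1.000e+00]]
```

View pics/w6.png

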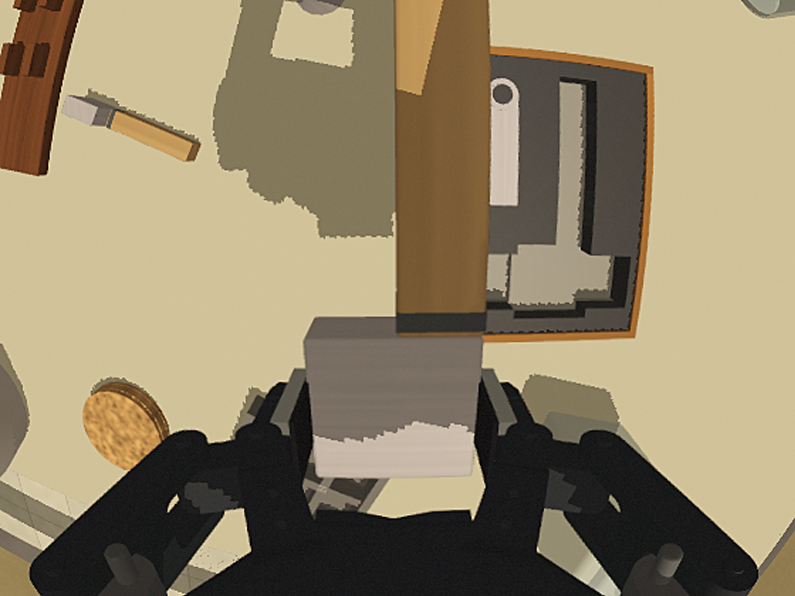

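The view shows the pocket unobstructed: floor handle strip at (558-585,82-245), head at (510-610,245-305), case right rim at (653,67)-(636,337). I'll take a second view from the other side of the case so that biases cancel.

>>> arm_command(rows="1 0 36 0 0 0 0;1 0 36 0 0 0 0;1 0 36 0 0 0 0;1 0 36 0 0 0 0;1 0 36 0 0 0 0")

```text
time_s: 16.27
position: [0.5513, 0.3014, 0.2147]
tool_rot: [[-0.976, -0.216, 0.001], [-0.216, 0.976, -0.001], [-0.0, -0.001, -1.0]]
ft_force: [0.8, -0.6, -4.7]
grip_width: 0.0521
```

>>> arm_command(rows="1 0 36 0 0 0 0;1 0 0 0 0 0 0;1 0 0 0 0 0 0;1 0 0 0 0 0 0;1 0 0 0 0 0 0")

```text
time_s: 16.68
position: [0.5442, 0.3346, 0.2147]
tool_rot: [[-0.976, -0.216, 0.001], [-0.216, 0.976, -0.001], [-0.0, -0.001, -1.0]]
ft_force: [1.0, 0.6, -5.3]
grip_width: 0.052
```

```bash
python3 - <<'E'
from h import *
import json
s=readout.observe();print(s["time_s"],s["q"].round(1),s["position"],s["tool_rot"].round(4))
cm=eyes.camera_model("wrist");json.dump({"mtx":np.array(cm["mtx"]).tolist(),"view":np.array(cm["view"]).tolist()},open("pics/w7.json","w"))
save("wrist","w7.png")
a=cv2.imread("pics/raw_w6.png")[25:247,335:465];b=cv2.imread("pics/raw_w7.png")[25:247,60:270]
f=2.35
c=np.hstack([cv2.resize(i,None,fx=f,fy=f,interpolation=cv2.INTER_CUBIC) for i in(a,b)]);print(c.shape,130*f)
c=np.clip(c.astype(float)*1.3,0,255).astype(np.uint8)
cv2.imwrite("pics/c7.png",c)
E
```

```text
16.6833 [ 21.   32.2  62.2  -0.1  85.6 -81.4] [0.54415027 0.33464446 0.21470148] [[-9.764e-01 -2.159e-01  6.000e-04]
 [-2.160e-01  9.764e-01 -1.100e-03]
 [-3.000e-04 -1.200e-03 -1.000e+00]]
(522, 800, 3) 305.5
```

View pics/c7.png

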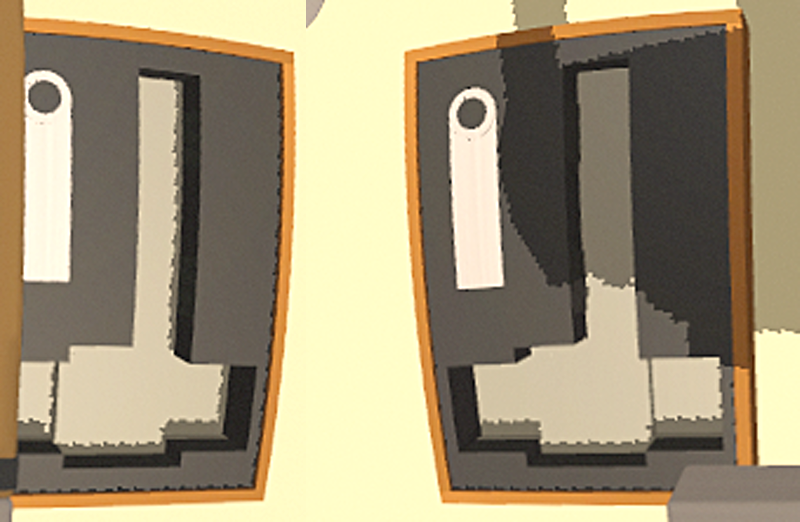

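The crop shows both views cleanly: the pocket butt edge is at y≈67, the head's far edge at y≈465 and the cut-outs at y≈366-451. I fit the pocket outline in each view.

```bash
python3 - <<'E'
from h import *
import json
A={(-145,0):(140,68),(-145,28):(201,75),(-20,62):(256,366),(20,62):(252,451),(27,28):(182,466),(27,-28):(63,467),(-27,-28):(70,347),(-27,0):(133,346)}
B={(-145,0):(565,66),(-145,28):(630,67),(-20,-62):(450,367),(20,-62):(461,452),(27,-28):(528,465),(27,28):(647,465),(20,62):(724,450),(-20,62):(719,358),(-27,0):(576,346)}
res=[]
for n,D,o,off in(("w6",A,0,335),("w7",B,305.5,60)):
    cm=json.load(open(f"pics/{n}.json"))
    M=np.array(list(D))/1000;P=np.array(list(D.values()))
    P=(P-[o,0])/2.35+[off,25]
    for fz in(False,True):
        x,r=fit(M,P,cm,.034,(.57,.232,.22),fz);print(n,x[:2],np.degrees(x[2]),x[3:],r.tolist())
    d=np.array(list(D))
s=readout.observe();print(s["position"])
E
```

```text
w6 [0.56978082 0.23771563] 13.243525444486254 [] [[-0.1, -0.2], [-0.1, -0.0], [0.9, -0.3], [-1.7, -0.3], [-0.3, 0.2], [0.4, 0.8], [0.5, -0.5], [0.4, 0.3]]
w6 [0.56977814 0.23769146] 13.243120792864257 [0.03405925] [[-0.1, -0.2], [-0.1, -0.1], [0.9, -0.3], [-1.7, -0.2], [-0.3, 0.2], [0.4, 0.8], [0.5, -0.5], [0.4, 0.3]]
w7 [0.57038442 0.23803068] 13.010695422602911 [] [[-0.2, -0.3], [0.2, -3.6], [-1.0, 0.1], [-0.9, 0.6], [-0.1, 1.2], [0.4, 1.2], [0.4, 0.8], [0.8, 0.4], [-0.3, 0.1]]
w7 [0.57147902 0.23675595] 12.985295578764699 [0.02876501] [[0.1, 1.5], [0.1, -1.7], [0.0, -0.2], [0.0, -0.3], [0.4, 0.3], [0.1, 0.2], [-0.5, -0.1], [-0.0, 0.2], [-0.1, -0.1]]
[0.54415645 0.3346423  0.21475851]
```

Both views agree: pocket head at (0.570,0.238), yaw 13.1°, foam top at 34 mm. I'll move above it.

>>> arm_command(rows="1 -1.5 -34 0 0 0 -0.7;1 -1.5 -34 0 0 0 0;1 -1.5 -32 0 0 0 0;1 0 0 30 0 0 0;1 0 0 35 0 0 0")

```text
time_s: 17.15
position: [0.5728, 0.2368, 0.1519]
tool_rot: [[-0.974, -0.225, 0.008], [-0.225, 0.974, 0.001], [-0.008, -0.001, -1.0]]
ft_force: [1.6, 0.3, -6.5]
grip_width: 0.0521
```

>>> arm_command(rows="1 0 0 35 0 0 0;1 0 0 35 0 0 0;1 0 0 10 0 0 0;1 0 0 0 0 0 0;1 0 0 0 0 0 0")

```text
time_s: 17.57
position: [0.5716, 0.2393, 0.0713]
tool_rot: [[-0.973, -0.229, 0.003], [-0.229, 0.973, -0.0], [-0.002, -0.001, -1.0]]
ft_force: [0.4, -0.1, -4.8]
grip_width: 0.0524
```

>>> arm_command(rows="1 0 0 0 0 0 0;1 0 0 0 0 0 0")

```text
time_s: 17.73
position: [0.5717, 0.2398, 0.0723]
tool_rot: [[-0.973, -0.23, 0.005], [-0.23, 0.973, 0.0], [-0.005, -0.001, -1.0]]
ft_force: [-0.0, 0.2, -5.0]
grip_width: 0.052
```

```bash
cat > d.py <<'E'
from h import *
s=readout.observe();R=s["tool_rot"];p=s["position"]
t=np.array([.5700,.2378,p[2]]);az=np.degrees(np.arctan2(R[1,1],R[0,1]))
print(s["time_s"],p.round(4),"az",az.round(2),"rz",(az-103.15).round(2),"tilt",np.degrees(R[2,:2]).round(2),"delta tool mm",(R.T@(t-p)*1e3).round(2),s["ft_force"].round(1),s["wrist_torque"].round(2),s["grip_width"])
E
python3 d.py
```

```text
17.7333 [0.5717 0.2398 0.0723] az 103.28 rz 0.13 tilt [-0.27 -0.06] delta tool mm [ 2.07 -1.53 -0.01] [-0.   0.2 -5. ] [ 0.02 -0.04 -0.02] 0.052044535538576235
```

>>> arm_command(rows="1 2 -1.5 0 0 0 0.1;1 0 0 8 0 0 0;1 0 0 0 0 0 0;1 0 0 0 0 0 0;1 0 0 0 0 0 0")

```text
time_s: 18.15
position: [0.5689, 0.2377, 0.0619]
tool_rot: [[-0.974, -0.228, 0.001], [-0.228, 0.974, -0.001], [-0.0, -0.001, -1.0]]
ft_force: [-0.2, -0.6, -5.1]
grip_width: 0.0525
```

```bash
python3 d.py; python3 - <<'E'
from h import *
import json
cm=eyes.camera_model("wrist");json.dump({"mtx":np.array(cm["mtx"]).tolist(),"view":np.array(cm["view"]).tolist()},open("pics/w8.json","w"))
save("wrist","w8.png",crop=(140,0,440,340),s=1.75)
E
```

```text
18.15 [0.5689 0.2377 0.0619] az 103.19 rz 0.04 tilt [-0.02 -0.05] delta tool mm [-1.05 -0.18  0.  ] [-0.2 -0.6 -5.1] [ 0.01 -0.05 -0.02] 0.05248587977566402
```

View pics/w8.png

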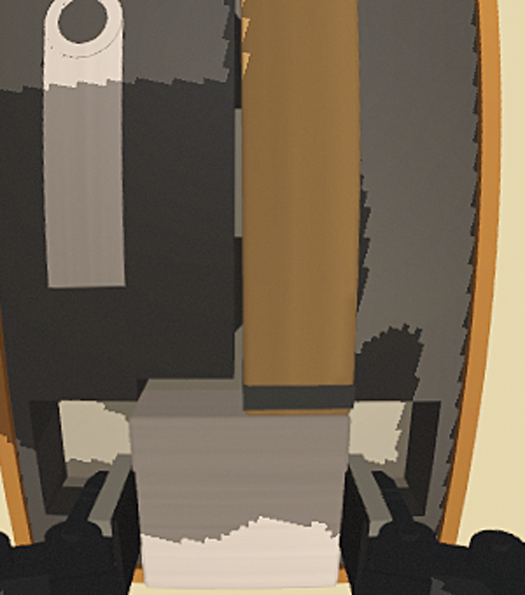

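The crop shows the head over the pocket with both cut-outs symmetric around the fingers, and the handle along the slot. I check it numerically.

```bash
python3 - <<'E'
from h import *
import json
cm=json.load(open("pics/w8.json"))
y=np.radians(13.15);ex=np.array([np.cos(y),np.sin(y)]);ey=np.array([-ex[1],ex[0]])
def loc(u,v,z):
    p=atz("wrist",(u/1.75+140,v/1.75),z,cm)[:2]-[.57,.2378];return (p@ex*1e3).round(1),(p@ey*1e3).round(1)
for n,u,v,z in[("pocket b=0 edge",235,200,.034),("same",234,340,.034),("handle L b=1",242,200,.063),("handle L",243,340,.063),("handle R b=27",359,150,.063),("handle R",356,330,.063),("cut L corner(-20,-62)",33,401,.034),("cut R corner(-20,62)",440,402,.034),("head near edge L a=-26,b=-27",132,415,.063),("R b=27",350,415,.063),("pocket(-27,-28)?",140,378,.034),("head far L",146,587,.063),("head far R",339,583,.063)]: print(n,loc(u,v,z))
E
```

```text
pocket b=0 edge (np.float64(-77.1), np.float64(-0.6))
same (np.float64(-38.6), np.float64(-0.9))
handle L b=1 (np.float64(-77.1), np.float64(1.1))
handle L (np.float64(-45.9), np.float64(1.4))
handle R b=27 (np.float64(-88.7), np.float64(26.5))
handle R (np.float64(-48.4), np.float64(27.1))
cut L corner(-20,-62) (np.float64(-20.1), np.float64(-61.3))
cut R corner(-20,62) (np.float64(-20.0), np.float64(60.7))
head near edge L a=-26,b=-27 (np.float64(-27.6), np.float64(-24.9))
R b=27 (np.float64(-27.7), np.float64(26.9))
pocket(-27,-28)? (np.float64(-27.5), np.float64(-27.8))
head far L (np.float64(24.0), np.float64(-25.2))
head far R (np.float64(22.6), np.float64(28.2))
```

Hatchet versus pocket: it should go about 1.5 mm along +a and 0.7 mm along −b. I correct that and descend.

>>> arm_command(rows="1 -1.5 -0.7 0 0 0 0;1 0 0 0 0 0 0;1 0 0 5 0 0 0;1 0 0 5 0 0 0;1 0 0 0 0 0 0")

```text
time_s: 18.62
position: [0.5708, 0.2374, 0.0535]
tool_rot: [[-0.973, -0.229, 0.002], [-0.229, 0.973, -0.001], [-0.002, -0.001, -1.0]]
ft_force: [-6.5, -1.8, 12.0]
grip_width: 0.0521
```

```bash
python3 d.py
```

```text
18.6167 [0.5708 0.2374 0.0535] az 103.23 rz 0.08 tilt [-0.13 -0.08] delta tool mm [ 0.65  0.59 -0.  ] [-6.5 -1.8 12. ] [-0.31  0.58  0.19] 0.052077467007963764
```

>>> arm_command(rows="1 1.2 0 0 0 0 0;1 0 0 0 0 0 0;1 0 0 0 0 0 0;1 0 0 0 0 0 0")

```text
time_s: 18.95
position: [0.5706, 0.2373, 0.0536]
tool_rot: [[-0.974, -0.229, 0.005], [-0.229, 0.974, -0.0], [-0.005, -0.001, -1.0]]
ft_force: [-1.6, -1.3, 8.9]
grip_width: 0.052
```

```bash
python3 d.py
```

```text
18.95 [0.5706 0.2373 0.0536] az 103.21 rz 0.06 tilt [-0.28 -0.07] delta tool mm [ 0.46  0.63 -0.  ] [-1.6 -1.3  8.9] [-0.11 -0.15  0.14] 0.05198045350488204
```

>>> arm_command(rows="1 1 0 2 0 0 0;1 0 0 0 0 0 0;1 0 0 0 0 0 0")

```text
time_s: 19.2
position: [0.5705, 0.2373, 0.0533]
tool_rot: [[-0.973, -0.229, 0.008], [-0.229, 0.974, 0.001], [-0.008, -0.001, -1.0]]
ft_force: [-2.4, -0.5, 19.5]
grip_width: 0.052
```

```bash
python3 d.py
```

```text
19.2 [0.5705 0.2373 0.0533] az 103.22 rz 0.07 tilt [-0.48 -0.08] delta tool mm [ 0.4   0.66 -0.  ] [-2.4 -0.5 19.5] [-0.1  -0.09  0.18] 0.0519557567867344
```

>>> arm_command(rows="1 1 0 0 0 0 0;1 0 0 0 0 0 0;1 0 0 0 0 0 0")

```text
time_s: 19.45
position: [0.5704, 0.2372, 0.0533]
tool_rot: [[-0.973, -0.228, 0.011], [-0.228, 0.974, 0.001], [-0.011, -0.001, -1.0]]
ft_force: [1.6, -0.6, 15.7]
grip_width: 0.0524
```

```bash
python3 d.py
```

```text
19.45 [0.5704 0.2372 0.0533] az 103.21 rz 0.06 tilt [-0.61 -0.07] delta tool mm [ 0.28  0.65 -0.  ] [ 1.6 -0.6 15.7] [ 0.13 -0.74  0.21] 0.0523736296632183
```

Contact is at the head and it isn't sliding in, and the close-up hinted at a small yaw error. I'll back off a little and measure edges numerically on the existing close-up.

>>> arm_command(rows="1 -3 0 -3 0 0 0;1 0 0 -6 0 0 0;1 0 0 0 0 0 0;1 0 0 0 0 0 0;1 0 0 0 0 0 0")

```text
time_s: 19.87
position: [0.57, 0.2372, 0.0582]
tool_rot: [[-0.974, -0.228, -0.0], [-0.228, 0.974, -0.001], [0.001, -0.001, -1.0]]
ft_force: [0.2, -0.1, -4.7]
grip_width: 0.0526
```

```bash
python3 d.py; python3 - <<'E'
from h import *
import json
cm=eyes.camera_model("wrist");json.dump({"mtx":np.array(cm["mtx"]).tolist(),"view":np.array(cm["view"]).tolist()},open("pics/w9.json","w"))
save("wrist","w9.png")
for n in("w8","w9"):
    im=cv2.imread(f"pics/raw_{n}.png").astype(int)
    for v in range(5,225,20): print(n,v,[ "%d:%d,%d"%(u,im[v,u,0],im[v,u,2]) for u in list(range(270,283))],"|",["%d:%d,%d"%(u,im[v,u,0],im[v,u,2]) for u in range(341,349)])
E
```

```text
19.8667 [0.57   0.2372 0.0582] az 103.19 rz 0.04 tilt [ 0.04 -0.05] delta tool mm [-0.17  0.54 -0.  ] [ 0.2 -0.1 -4.7] [ 0.01 -0.04  0.01] 0.05255773150050459
w8 5 ['270:89,102', '271:68,74', '272:53,55', '273:53,57', '274:78,96', '275:108,129', '276:104,123', '277:85,113', '278:51,116', '279:57,130', '280:58,129', '281:59,133', '282:60,135'] | ['341:69,151', '342:66,146', '343:60,146', '344:63,101', '345:85,94', '346:83,95', '347:84,97', '348:82,97']
w8 25 ['270:60,69', '271:53,58', '272:58,61', '273:54,61', '274:38,43', '275:31,37', '276:30,32', '277:37,62', '278:49,114', '279:59,131', '280:58,130', '281:61,135', '282:60,134'] | ['341:66,150', '342:67,150', '343:62,145', '344:62,135', '345:80,101', '346:86,93', '347:84,96', '348:85,96']
w8 45 ['270:52,58', '271:55,59', '272:59,64', '273:53,56', '274:38,43', '275:32,39', '276:33,36', '277:33,42', '278:53,120', '279:55,128', '280:62,132', '281:59,134', '282:60,135'] | ['341:68,151', '342:65,149', '343:69,147', '344:63,146', '345:72,115', '346:84,94', '347:83,96', '348:84,98']
w8 65 ['270:55,59', '271:55,61', '272:56,59', '273:50,55',
[... 4851 characters left out ...]
| ['341:70,152', '342:64,145', '343:61,140', '344:44,68', '345:45,44', '346:47,53', '347:43,50', '348:45,48']
w9 185 ['270:45,50', '271:47,52', '272:43,50', '273:44,50', '274:42,50', '275:34,40', '276:36,40', '277:30,33', '278:35,44', '279:49,104', '280:52,125', '281:60,131', '282:61,135'] | ['341:62,137', '342:60,139', '343:46,82', '344:35,37', '345:93,112', '346:91,113', '347:87,107', '348:89,107']
w9 205 ['270:45,53', '271:45,51', '272:41,51', '273:41,47', '274:33,38', '275:67,88', '276:90,115', '277:94,116', '278:82,107', '279:59,112', '280:53,121', '281:57,130', '282:62,136'] | ['341:61,140', '342:48,102', '343:31,35', '344:80,94', '345:93,113', '346:92,112', '347:101,119', '348:51,61']
```

```bash
python3 - <<'E'
from h import *
import json
cm=json.load(open("pics/w9.json"))
y=np.radians(13.15);ex=np.array([np.cos(y),np.sin(y)]);ey=np.array([-ex[1],ex[0]])
def loc(u,v,z):
    p=atz("wrist",(u,v),z,cm)[:2]-[.57,.2378];return p@ex*1e3,p@ey*1e3
def line(n,L,z):
    q=np.array([loc(u,v,z) for v,u in L]);k,c=np.polyfit(q[:,0],q[:,1],1);print(n,"b at a=0 %.2f, a=-85 %.2f, slope deg %.2f"%(c,c-85*k,np.degrees(np.arctan(k))),q[:,1].round(1))
line("pocket b0",[(25,274.7),(45,274.6),(65,274.5),(85,274.45),(105,274.45),(125,274.45),(145,274.5),(165,274.5),(185,274.6),(205,274.75)],.034)
line("handle L",[(25,277.9),(45,277.9),(65,278.4),(85,278.4),(105,278.4),(125,278.4),(145,278.6),(165,278.6),(185,278.6),(205,278.5)],.0592)
line("handle R",[(5,343.7),(25,344.4),(45,345),(65,345.3),(85,345.4),(105,345.4),(125,344.9),(145,344.5),(165,343.9),(205,342.2)],.0592)
# head edges / pocket head edges along a: column profile
im=cv2.imread("pics/raw_w9.png").astype(int)
for u in(235,255,300,330): print(u,[ "%d:%d"%(v,im[v,u,1]) for v in (*range(208,244),*range(324,342))])
for u in(170,185): print("cut",u,["%d:%d"%(v,im[v,u,1]) for v in range(218,240)])
E
```

```text
pocket b0 b at a=0 -1.12, a=-85 -1.16, slope deg 0.03 [-1.1 -1.1 -1.2 -1.2 -1.2 -1.2 -1.2 -1.2 -1.1 -1.1]
handle L b at a=0 0.86, a=-85 0.44, slope deg 0.29 [0.3 0.3 0.5 0.5 0.5 0.5 0.6 0.6 0.6 0.6]
handle R b at a=0 26.70, a=-85 25.93, slope deg 0.52 [25.5 25.6 25.8 25.9 25.9 26.  26.  26.1 26.2 26.3]
235 ['208:46', '209:50', '210:46', '211:48', '212:49', '213:47', '214:45', '215:45', '216:57', '217:100', '218:108', '219:106', '220:104', '221:101', '222:103', '223:108', '224:108', '225:110', '226:108', '227:111', '228:108', '229:110', '230:109', '231:109', '232:108', '233:109', '234:108', '235:109', '236:108', '237:110', '238:123', '239:129', '240:130', '241:129', '242:130', '243:127', '324:206', '325:205', '326:205', '327:202', '328:203', '329:205', '330:207', '331:208', '332:207', '333:204', '334:204', '335:201', '336:194', '337:214', '338:217', '339:216', '340:216', '341:216']
255 ['208:46', '209:46', '210:49', '211:48', '212:47', '213:47', '214:44', '215:42', '216:55', '217:99', '218:106', '219:104', '220:105', '221:102', '222:106', '223:108', '224:108', '225:108', '226:108', '2
[... 1319 characters left out ...]
, '241:127', '242:129', '243:127', '324:211', '325:210', '326:210', '327:210', '328:212', '329:213', '330:213', '331:214', '332:211', '333:209', '334:209', '335:174', '336:191', '337:220', '338:216', '339:216', '340:217', '341:216']
cut 170 ['218:47', '219:47', '220:45', '221:45', '222:48', '223:44', '224:45', '225:47', '226:47', '227:46', '228:47', '229:46', '230:37', '231:34', '232:32', '233:34', '234:36', '235:38', '236:33', '237:36', '238:35', '239:41']
cut 185 ['218:47', '219:47', '220:46', '221:47', '222:47', '223:45', '224:45', '225:46', '226:45', '227:47', '228:38', '229:63', '230:171', '231:179', '232:173', '233:173', '234:172', '235:173', '236:173', '237:173', '238:172', '239:175']
```

```bash
python3 - <<'E'
from h import *
import json
cm=json.load(open("pics/w9.json"))
y=np.radians(13.15);ex=np.array([np.cos(y),np.sin(y)]);ey=np.array([-ex[1],ex[0]])
def loc(u,v,z):
    p=atz("wrist",(u,v),z,cm)[:2]-[.57,.2378];return (p@ex*1e3).round(2),(p@ey*1e3).round(2)
for u in(235,255): print("pocket a-27",loc(u,216.3,.034))
print("cut a-20",loc(170,229.7,.034),loc(185,228.2,.034))
for u in(235,255,300,330): print("head near",loc(u,237.6,.0592))
for u,v in((235,336.3),(255,336.3),(300,336.5),(330,335.8)): print("head far",loc(u,v,.0592))
im=cv2.imread("pics/raw_w9.png").astype(int)
for v in(245,270,300,325): print(v,["%d:%d"%(u,im[v,u,1]) for u in (*range(209,228),*range(330,346))])
E
```

```text
pocket a-27 (np.float64(-27.65), np.float64(-20.41))
pocket a-27 (np.float64(-27.67), np.float64(-10.64))
cut a-20 (np.float64(-20.38), np.float64(-54.45)) (np.float64(-21.28), np.float64(-46.27))
head near (np.float64(-26.52), np.float64(-17.36))
head near (np.float64(-26.58), np.float64(-9.05))
head near (np.float64(-26.6), np.float64(9.49))
head near (np.float64(-26.53), np.float64(22.02))
head far (np.float64(25.36), np.float64(-20.25))
head far (np.float64(25.04), np.float64(-10.52))
head far (np.float64(25.15), np.float64(11.16))
head far (np.float64(25.24), np.float64(25.82))
245 ['209:177', '210:179', '211:176', '212:173', '213:149', '214:121', '215:122', '216:127', '217:128', '218:127', '219:127', '220:127', '221:128', '222:129', '223:127', '224:127', '225:127', '226:127', '227:127', '330:129', '331:130', '332:129', '333:130', '334:129', '335:128', '336:129', '337:128', '338:124', '339:111', '340:175', '341:186', '342:182', '343:181', '344:182', '345:182']
270 ['209:105', '210:105', '211:105', '212:107', '213:62', '214:14', '215:18', '216:21', '217:88', '218:134', '219:128',
[... 292 characters left out ...]
', '212:21', '213:24', '214:24', '215:23', '216:27', '217:24', '218:15', '219:55', '220:120', '221:130', '222:131', '223:126', '224:126', '225:128', '226:127', '227:127', '330:140', '331:121', '332:127', '333:134', '334:92', '335:31', '336:18', '337:21', '338:23', '339:25', '340:22', '341:24', '342:24', '343:25', '344:19', '345:26']
325 ['209:38', '210:30', '211:24', '212:23', '213:23', '214:25', '215:21', '216:24', '217:51', '218:64', '219:57', '220:45', '221:175', '222:191', '223:205', '224:206', '225:204', '226:204', '227:204', '330:210', '331:208', '332:204', '333:139', '334:45', '335:59', '336:67', '337:29', '338:17', '339:21', '340:21', '341:25', '342:19', '343:24', '344:33', '345:32']
```

```bash
python3 - <<'E'
from h import *
import json
cm=json.load(open("pics/w9.json"))
y=np.radians(13.15);ex=np.array([np.cos(y),np.sin(y)]);ey=np.array([-ex[1],ex[0]])
def b(u,v,z=.0592):
    p=atz("wrist",(u,v),z,cm)[:2]-[.57,.2378];return (p@ey*1e3).round(2)
print([(b(l,v),b(r,v)) for v,l,r in((245,213.3,339.4),(270,216.8,336.6),(300,219.2,334.3))])
E
python3 d.py
```

```text
[(np.float64(-26.77), np.float64(26.25)), (np.float64(-26.09), np.float64(25.89)), (np.float64(-26.21), np.float64(26.09))]
19.9167 [0.57   0.2373 0.0583] az 103.19 rz 0.04 tilt [ 0.04 -0.05] delta tool mm [-0.13  0.53 -0.  ] [ 0.1  1.  -4.8] [ 0.01 -0.06  0.  ] 0.052244845203020245
```

Result: the a-direction is matched. The hatchet is yawed about +0.45° and sits about 0.8 mm towards +b, so I'll correct both and try again.

>>> arm_command(rows="1 0 -0.8 0 0 0 0.45;1 0 0 0 0 0 0;1 0 0 0 0 0 0;1 0 0 3 0 0 0;1 0 0 0 0 0 0")

```text
time_s: 20.33
position: [0.5703, 0.2365, 0.0553]
tool_rot: [[-0.975, -0.221, -0.0], [-0.221, 0.975, -0.001], [0.0, -0.001, -1.0]]
ft_force: [-0.3, 0.7, -4.6]
grip_width: 0.0522
```

```bash
python3 d.py
```

```text
20.3333 [0.5703 0.2365 0.0553] az 102.74 rz -0.41 tilt [ 0.02 -0.05] delta tool mm [ 0.    1.37 -0.  ] [-0.3  0.7 -4.6] [-0.   -0.04  0.02] 0.05222081598943677
```

>>> arm_command(rows="1 0 0 4 0 0 0;1 0 0 4 0 0 0;1 0 0 0 0 0 0;1 0 0 0 0 0 0")

```text
time_s: 20.67
position: [0.5705, 0.2364, 0.0477]
tool_rot: [[-0.975, -0.221, 0.0], [-0.221, 0.975, -0.001], [-0.0, -0.001, -1.0]]
ft_force: [-0.5, -1.2, -4.0]
grip_width: 0.0524
```

```bash
python3 d.py
```

```text
20.6667 [0.5705 0.2364 0.0477] az 102.75 rz -0.4 tilt [-0.01 -0.06] delta tool mm [ 0.19  1.47 -0.  ] [-0.5 -1.2 -4. ] [-0.28  0.21  0.15] 0.05243977676134557
```

It's entering freely, so I'll continue down.

>>> arm_command(rows="1 0 0 4 0 0 0;1 0 0 4 0 0 0;1 0 0 0 0 0 0;1 0 0 0 0 0 0")

```text
time_s: 21.0
position: [0.571, 0.2365, 0.0401]
tool_rot: [[-0.975, -0.22, 0.002], [-0.22, 0.975, -0.001], [-0.002, -0.001, -1.0]]
ft_force: [2.3, -1.7, -0.2]
grip_width: 0.0525
```

```bash
python3 d.py
```

```text
21.0 [0.571  0.2365 0.0401] az 102.74 rz -0.41 tilt [-0.09 -0.06] delta tool mm [ 0.67  1.49 -0.  ] [ 2.3 -1.7 -0.2] [-0.31  0.2   0.12] 0.05246002379229399
```

>>> arm_command(rows="1 0 0 3 0 0 0;1 0 0 3 0 0 0;1 0 0 0 0 0 0;1 0 0 0 0 0 0")

```text
time_s: 21.33
position: [0.5707, 0.2365, 0.0353]
tool_rot: [[-0.975, -0.221, 0.002], [-0.221, 0.975, -0.001], [-0.002, -0.001, -1.0]]
ft_force: [-3.1, -2.8, 12.2]
grip_width: 0.0525
```

```bash
python3 d.py
```

```text
21.3333 [0.5707 0.2365 0.0353] az 102.76 rz -0.39 tilt [-0.12 -0.07] delta tool mm [ 0.44  1.41 -0.  ] [-3.1 -2.8 12.2] [-0.5   0.64  0.21] 0.05249994689679783
```

The head is bottomed (TCP 0.0353, as predicted). I'll release, rise, close, and go over the handle to press it past the lips.

>>> arm_command(rows="0.25 0 0 0 0 0 0;0.25 0 0 0 0 0 0;0.25 0 0 0 0 0 0;0.25 0 0 0 0 0 0;0.25 0 0 -10 0 0 0")

```text
time_s: 21.75
position: [0.5696, 0.2364, 0.0424]
tool_rot: [[-0.975, -0.22, -0.003], [-0.22, 0.975, -0.001], [0.003, -0.001, -1.0]]
ft_force: [0.4, 0.1, 0.1]
grip_width: 0.0639
```

>>> arm_command(rows="0.25 0 0 -20 0 0 0;0.25 0 0 -25 0 0 0;1 28 5 0 0 0 0;1 28 5 0 0 0 0;1 29 4 0 0 0 0")

```text
time_s: 22.17
position: [0.4838, 0.2315, 0.0897]
tool_rot: [[-0.975, -0.22, 0.002], [-0.22, 0.975, -0.0], [-0.002, -0.001, -1.0]]
ft_force: [0.7, -0.6, 0.4]
grip_width: 0.0284
```

>>> arm_command(rows="1 0 0 0 0 0 0;1 0 0 0 0 0 0;1 0 0 0 0 0 0;1 0 0 0 0 0 0")

```text
time_s: 22.5
position: [0.4857, 0.2315, 0.0892]
tool_rot: [[-0.975, -0.22, 0.002], [-0.22, 0.975, -0.0], [-0.002, -0.001, -1.0]]
ft_force: [0.4, 0.4, -0.5]
grip_width: -0.0001
```

```bash
python3 d.py
```

```text
22.5 [0.4857 0.2315 0.0892] az 102.72 rz -0.43 tilt [-0.12 -0.05] delta tool mm [-83.59 -12.44   0.18] [ 0.4  0.4 -0.5] [ 0.07 -0.04 -0.03] -7.195631394061206e-05
```

>>> arm_command(rows="1 0 0 15 0 0 0;1 0 0 10 0 0 0;1 0 0 5 0 0 0;1 0 0 0 0 0 0")

```text
time_s: 22.83
position: [0.4843, 0.2313, 0.0575]
tool_rot: [[-0.975, -0.22, -0.002], [-0.22, 0.975, -0.001], [0.002, -0.001, -1.0]]
ft_force: [-0.5, 0.4, 0.1]
grip_width: 0.0001
```

>>> arm_command(rows="1 0 0 4 0 0 0;1 0 0 0 0 0 0;1 0 0 3 0 0 0;1 0 0 0 0 0 0")

```text
time_s: 23.17
position: [0.4849, 0.2315, 0.053]
tool_rot: [[-0.975, -0.221, 0.002], [-0.221, 0.975, -0.0], [-0.002, -0.001, -1.0]]
ft_force: [-2.5, -0.5, 11.0]
grip_width: 0.0002
```

```bash
python3 d.py
```

```text
23.1667 [0.4849 0.2315 0.053 ] az 102.74 rz -0.41 tilt [-0.12 -0.05] delta tool mm [-84.42 -12.66   0.18] [-2.5 -0.5 11. ] [-0.15  0.55  0.02] 0.00021552284185343833
```

>>> arm_command(rows="1 0 0 3 0 0 0;1 0 0 0 0 0 0;1 0 0 0 0 0 0")

```text
time_s: 23.42
position: [0.4849, 0.2316, 0.0529]
tool_rot: [[-0.975, -0.221, 0.004], [-0.221, 0.975, -0.0], [-0.004, -0.001, -1.0]]
ft_force: [-12.3, -3.8, 40.6]
grip_width: 0.0001
```

>>> arm_command(rows="1 0 0 3 0 0 0;1 0 0 0 0 0 0;1 0 0 0 0 0 0")

```text
time_s: 23.67
position: [0.4849, 0.2316, 0.0527]
tool_rot: [[-0.975, -0.221, 0.006], [-0.221, 0.975, -0.0], [-0.006, -0.002, -1.0]]
ft_force: [-21.6, -8.3, 70.1]
grip_width: 0.0002
```

```bash
python3 d.py
```

```text
23.6667 [0.4849 0.2316 0.0527] az 102.79 rz -0.36 tilt [-0.35 -0.09] delta tool mm [-84.32 -12.81   0.53] [-21.6  -8.3  70.1] [-1.34  3.71 -0.02] 0.0002208745682633543
```

The handle is bottomed: the tip stops at about 36 mm and the force rises steeply. I'll back off and press the head lightly too.

>>> arm_command(rows="1 0 0 -10 0 0 0;1 0 0 -20 0 0 0;1 -28 -5 0 0 0 0;1 -28 -5 0 0 0 0;1 -29 -4 0 0 0 0")

```text
time_s: 24.08
position: [0.5716, 0.2366, 0.0769]
tool_rot: [[-0.975, -0.221, 0.002], [-0.221, 0.975, -0.0], [-0.002, -0.001, -1.0]]
ft_force: [-0.0, -0.7, -0.1]
grip_width: -0.0001
```

>>> arm_command(rows="1 0 0 10 0 0 0;1 0 0 0 0 0 0;1 0 0 0 0 0 0")

```text
time_s: 24.33
position: [0.5696, 0.2364, 0.0653]
tool_rot: [[-0.975, -0.221, -0.001], [-0.221, 0.975, -0.001], [0.002, -0.001, -1.0]]
ft_force: [0.1, 0.3, 0.3]
grip_width: 0.0001
```

```bash
python3 d.py
```

```text
24.3333 [0.5696 0.2364 0.0653] az 102.74 rz -0.41 tilt [ 0.1  -0.04] delta tool mm [-0.65  1.25 -0.  ] [0.1 0.3 0.3] [ 0.04  0.01 -0.02] 6.420264613629316e-05
```

>>> arm_command(rows="1 0 0 6 0 0 0;1 0 0 5 0 0 0;1 0 0 0 0 0 0;1 0 0 1.5 0 0 0;1 0 0 0 0 0 0")

```text
time_s: 24.75
position: [0.5703, 0.2366, 0.0533]
tool_rot: [[-0.975, -0.221, 0.001], [-0.221, 0.975, -0.001], [-0.0, -0.001, -1.0]]
ft_force: [-0.1, 0.3, 0.4]
grip_width: 0.0003
```

>>> arm_command(rows="1 0 0 1 0 0 0;1 0 0 0 0 0 0;1 0 0 0 0 0 0")

```text
time_s: 25.0
position: [0.5706, 0.2366, 0.0531]
tool_rot: [[-0.975, -0.221, 0.001], [-0.221, 0.975, -0.001], [-0.001, -0.001, -1.0]]
ft_force: [-1.7, -1.0, 5.0]
grip_width: 0.0001
```

>>> arm_command(rows="1 0 0 1.5 0 0 0;1 0 0 0 0 0 0;1 0 0 0 0 0 0")

```text
time_s: 25.25
position: [0.5706, 0.2366, 0.053]
tool_rot: [[-0.975, -0.221, 0.002], [-0.221, 0.975, -0.001], [-0.002, -0.001, -1.0]]
ft_force: [-7.5, -1.3, 16.9]
grip_width: 0.0002
```

>>> arm_command(rows="1 0 0 -10 0 0 0;1 0 0 -35 0 0 0;1 0 -38 -10 0 0 0;1 0 -38 -35 0 0 0;1 0 -38 -35 0 0 0")

```text
time_s: 25.67
position: [0.5921, 0.1387, 0.1632]
tool_rot: [[-0.975, -0.221, -0.001], [-0.221, 0.975, -0.001], [0.001, -0.001, -1.0]]
ft_force: [0.9, 0.0, 0.4]
grip_width: 0.0001
```

>>> arm_command(rows="1 0 0 -35 0 0 0;1 0 0 0 0 0 0;1 0 0 0 0 0 0")

```text
time_s: 25.92
position: [0.593, 0.1395, 0.1995]
tool_rot: [[-0.976, -0.22, 0.005], [-0.22, 0.976, -0.0], [-0.005, -0.002, -1.0]]
ft_force: [0.2, 0.8, -0.8]
grip_width: 0.0001
```

```bash
python3 d.py; python3 - <<'E'
from h import *
b=save("wrist","w10.png");t=save("top","t10.png");s=save("scene","s10.png")
c=np.zeros((600,800,3),np.uint8)
c[:,:400]=cv2.resize(b[40:280,290:450],(400,600),interpolation=2)
c[:300,400:]=cv2.resize(t[160:310,120:320],(400,300),interpolation=2);c[300:,400:]=cv2.resize(s[110:350,150:470],(400,300),interpolation=2)
cv2.imwrite("pics/c10.png",c)
E
```

```text
25.9167 [0.593  0.1395 0.1995] az 102.69 rz -0.46 tilt [-0.29 -0.09] delta tool mm [  0.87 101.    -0.16] [ 0.2  0.8 -0.8] [-0.01  0.03  0.01] 9.938423062612804e-05
```

View pics/c10.png

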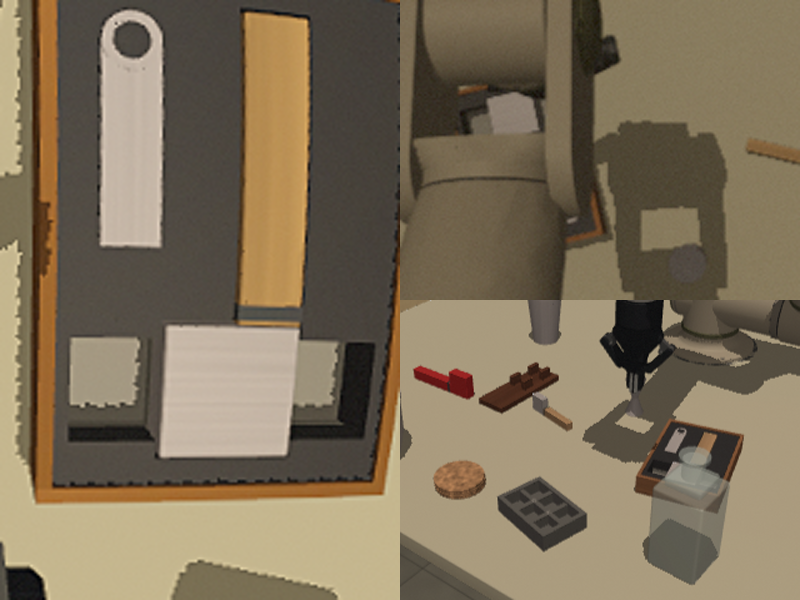

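The hatchet lies flush in its pocket along its whole length, the bystanders stand where they were, and the robot touches nothing. I'm handing in.

```bash
python3 -c "
from rig import env; print(env.close_job())"
```

```text
the job is handed in; nothing more can be done
None
```

The ice hatchet is fully home in its foam pocket, and I handed the job in after about 26 s of the 64 s allowed. I took it from the stand by the head and laid it flat on the ledge with the right face up. After letting go, I gripped it afresh from above and put it into the pocket. I then pressed handle and head home with the closed fingertips.

**Last checks:**
- **Level:** the fingertips stopped at about 36 mm above the ledge on both handle and head, as expected for a home tool. The last picture shows the hatchet flush along its length.
- **Bystanders:** the tray, coasters, jigger, small hatchet, red hatchet and decanter look unmoved in that picture; I did not measure them. The arm stands clear of everything.

**What disagreed:**
- **First insertion:** the hatchet caught on the foam edge, by up to about 20 N. I backed off, measured again and corrected about 0.8 mm sideways and 0.45° of yaw; it then went in freely. My two earlier camera fits had put the pocket about 1 mm off.
- **Press on the handle:** the force was higher than I meant. The wrist read about 70 N for a moment, which is under the 120 N limit and was applied with the fingertips only.
- **Laying tilt:** a wrist joint near its range limit kept me from the 50° I had planned, so I let go at about 37° and the hatchet fell flat by itself.

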